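# Clamp the belt wheel's axle and fit its snap ring

### The job

First crank the vise shut until its jaw grips the axle's foot firmly. Then take the snap-ring pliers by their handles, squeeze them so that the ring on their tips is fully spread, bring it over the shaft end and lower it gently, without forcing it or letting it close, until it lies level in line with the groove just above the washer. Finish there, still squeezing the pliers so that the ring is held spread at the groove; leave the jar, cup, wood block and tape measure alone.

Things in the scene. Friction and masses are not known exactly. Their poses are not given: they have to be found in the camera images.
- vise: grey drill-press vise screwed on a 150 x 200 x 50 mm plywood riser; fixed to the bench. Origin under the riser, below the foot's clamped place. Its y runs along the screw: fixed jaw at -y (face at y = -20 mm), crank at +y. Bed 72 mm, screw axis 90 mm, jaw tops 112 mm above the bench.
- vise_crank (a joint): angle of the crank, rad; starts 0 to 0.7, grows as the vise closes: seen from the crank end clockwise, the knob going from the vise's +x side over the top to its -x side (8 mm of jaw a turn). At 0 the knob is 110 deg (1.92 rad) before the top. The jaw meets the foot at about 3.1; 0.5 rad more makes it firm. The screw holds itself; turning takes about 6 N at the knob.
- knob_grip (a point): middle of the crank's black cylindrical knob, 20 mm across, 54 mm long, lying parallel to the screw (vise y), free to spin on its pin; it circles the screw axis at 45 mm radius. Free air 28 mm either way along it: pinch it from above across the screw and carry it round.
- crank_hub (a point): point on the screw axis in the same upright plane as knob_grip (166 mm from vise origin along y at crank 0, moving in with the jaw); the knob circles round it in the plane across vise y.
- vise_jaw: moving jaw with the screw; origin in the plane of its steel face, mid-width, level with the vise's underside (the bench). The face looks to vise -y, starts 3 to 4 mm beyond its clamped place. Jaws are 100 mm wide and 40 mm deep.
- axle: axle stub standing loose on its 40 x 40 x 45 mm square steel foot between the jaws, 0.7 to 1 kg. Origin under the foot, z up along the shaft. Aluminium belt wheel 85 mm across from 49 to 69 mm, steel washer 46 mm across with its top at 75 mm, groove 75 to 80 mm, shaft 33 mm across, end (bevelled 4 mm) at 93 mm above the origin.
- groove (a point): centre of the ring groove (5 mm high, 30 mm across) on the shaft's axis, 2.5 mm above the washer, 15.5 mm below the shaft end.
- pliers: bent-nose snap-ring pliers, 0.15 to 0.23 kg, lying flat on the batten. Origin on the pivot at the underside; x to the nose, z up. Underside at z = 0, handles 15 mm high. The tips bend down and sit in the lugs of the dark steel ring (it stays on them): C-shaped, 3 mm thick, middle at z = -12 mm, inside 31 mm across at rest and 40 mm spread.
- handle_grip (a point): between the handles, 64 mm behind the pivot, 7.5 mm above the underside: place to pinch both handles across (pliers y). There they are 60 mm apart over the outside at rest, 28 mm squeezed, when their outer faces (x -36 to -108 mm) lie parallel. A built-in stop ends the squeeze. Closing, the handles swing back, so the pliers go 5 mm noseward in the grip; a one-sided push turns them on the batten.
- ring_centre (a point): centre of the ring's opening when spread: 71.3 mm ahead of the pivot, 12 mm below the pliers' underside; 135.3 mm ahead of handle_grip and 19.5 mm below it; once squeezed, 140.3 mm ahead of the fingers.
- spread (a joint): turn of each plier half, rad: 0 at rest, 0.24 at the stop (ring fully spread, 3.4 mm clear of the shaft all round). A spring closes it; holding it at the stop takes about 8 N on each handle.
- batten: pale wood block 44 x 150 x 32 mm fixed on the bench, the pliers lying across it; origin under its centre, x across it. Pivot about 15 mm ahead of its middle: handle_grip hangs free behind it, the ring ahead of it.
- jar: amber jar 66 mm across, 75 mm high; leave alone. Origin under its centre.
- cup: turned dark wood cup, 68 mm across, 85 mm high; leave alone. Origin under its centre.
- block: pine block 75 x 50 x 45 mm; leave alone. Origin under its centre.
- tape: tape measure 55 x 62 x 30 mm; leave alone. Origin under its centre.
Mind the look-alikes: they are no part of the job. Leave any blue look-alike of the axle alone. What is shaped like the pliers but pink is not meant.

How it is judged:
On the way, in this order (a step that is already met when the one before it is completed fails the run):
1. the moving jaw grips the axle's foot with more than 20 N (contact force between vise_jaw and axle above 20 N), for 0.3 s.
2. the ring, spread, is above the shaft end and in line with it (value of joint spread above 0.19 rad and horizontal distance between ring_centre and groove below 0.012 m and z of ring_centre in the frame of groove above 0.012 m), for 0.05 s.
At the end, for the whole second after the job is handed in: Vise jaw still presses the foot over 15 N; axle upright; fingers hold the squeezed pliers (over 5 N, spread over 0.19 rad) at rest; ring centre within 5 mm of the shaft axis and 2.2 mm of groove mid-height; pliers square to the shaft within 0.1 rad, pressing it under 15 N (contact force between vise_jaw and axle above 15 N and value of joint spread above 0.19 rad and contact force between the fingers and pliers above 5 N and horizontal distance between ring_centre and groove below 0.005 m and z of ring_centre in the frame of groove between -0.0022 and 0.0022 m and angle between the z axis of pliers and the z axis of axle, either way round below 0.1 rad and angle between axle's own z axis and vertical below 0.05 rad and linear speed of pliers below 0.02 m/s and contact force between pliers and axle below 15 N); the arm keeps its last pose, push and grip.
It fails at once if the jar, cup, block or tape measure is moved more than 3 cm (distance of any of jar, cup, block, tape from where it was at the start of the episode above 0.03 m).
It fails at once if the pliers or ring are pressed on the axle or wheel with more than 25 N (contact force between pliers and axle above 25 N).
It fails at once if the ring is let close (spread under 0.16) once it is over the shaft (value of joint spread below 0.16 rad and horizontal distance between ring_centre and groove below 0.012 m and z of ring_centre in the frame of groove below 0.012 m).
It also fails if it takes over 67 s, if anything falls off the work surface, if the arm or the gripper's body presses on something with over 40 N, if the wrist force passes 120 N, or if a joint passes its speed limit or range.

### The arm

A 7-joint arm with a two-finger parallel gripper is mounted at the origin on the work surface. World frame = base frame: x ahead of the robot, y to its left, z up, the work surface at z = 0. Lengths are in m, angles in rad, forces in N, time in s.
With the tool pointing down it reaches from about 0.4 to 0.875 m from the base axis. Payload 19.3 kg.
Tool frame: the origin (TCP) lies on the centre line of the jaws, within the pads' length; the fingertips stand 14 mm ahead of it and the grasp point (between the pads) lies 5 mm behind it; x points along the fingers, y is the direction in which the jaws open and shut, and the axes are right-handed (so a half turn about x gives the same grasp; the last joint's range is limited). The gripper opens to 85 mm and grips with 20 to 120 N. Pads are 22 mm wide; open, the fingers measure 114 mm over their backs; the gripper's body (76 mm by 85 mm) begins 54 mm behind the grasp point. The pads swing forward as they close: fully open they stand 13 mm farther back than shut.
Start: joints at [-1.226, 0.521, -0.036, 1.599, 0.021, 1.021, -0.113], TCP at [0.252, 0.572, 0.245] pointing down, gripper open.
Joint ranges: [-2.91, 2.91], [-0.3, 2.13], [-1.5, 1.42], [0.17, 2.43], [-1.26, 4.41], [0.16, 1.93], [-2.52, 2.52]. Speed limits (rad/s): [1.89, 1.89, 2.39, 2.39, 3.01, 3.01, 3.01].

### API

Orientations are given as [roll, pitch, yaw] about the fixed x, y, z axes, in that order (R = Rz(yaw) Ry(pitch) Rx(roll)).
In Python, from workcell import monitor, optics, bot gives the robot as it stands.
- The arm moves only by the tool arm_command, never from a script. Its arguments are lists of equal length, an entry for each row: "delta_pos": the shift along the tool's x, y, z as a fraction of full scale, a list of three; "rotation": the turn, a rotation vector about the tool's x, y, z as a fraction of full scale, a list of three. In form: {"delta_pos": [[dx, dy, dz], ...], "rotation": [[wx, wy, wz], ...]}. A call has 1 to 10 rows; each row shifts and turns the pose as measured when the row begins, along the tool's axes as they then stand; what a row does not reach is not made up. Full scale, the value 1, is 30 mm for a shift and 6 degrees for a turn. A row lasts 1/10 s, in which the tool goes at most 50 mm and 8.59 degrees, less where a joint would pass 70% of its speed; a pose out of reach is approached as far as the arm can. A call with a number of a shift or a turn outside -1 to 1 is refused whole. A call with a gripper value outside its range is refused whole. "gripper" is the closure, from -1 (fully open) to 1 (shut), so that 0 is half open, set as the call begins (left out, the last holds). The fingers move at their own pace and stop on an object; "grip_force" is the grip in N (left out, the last holds). Time passes only in rows, so rows that do not move let the fingers close. It gives the time, the measured TCP pose, the force and the opening at its end, in the units of the state.
- monitor.observe(): the state, without advancing time (a new reading comes with each control period).
- optics.grab_frame(name): name is "scene" or "side" or "wrist"; returns the picture (400x640x3 uint8, red, green, blue); there is no depth.
- optics.camera_params(name): a dict with "fx", "fy", "cx", "cy" (pixels), "origin" and "rotation" of the camera in the world. Camera axes: x right, y down, z forward; pixel columns grow to the right and rows downward; lengths in m; the calibration is good to about 2 mm. A picture is of the moment at which its call begins: read the wrist's pose just before it. camera_params takes no time and is no camera call; for the wrist camera it gives the pose at the moment of the call.
- bot.job_done(): hands the job in, once; it reports no verdict.
The state is a dict: "clock": time; "qpos": joint angles; "qd": joint speeds; "joint_efforts": joint torques, N m; "position": TCP position; "tool_rot": TCP orientation; "force": force on the tool from outside, world axes, zero at the start; "moment": the same for the moment, N m; "grip_width": finger opening in m.
Only numpy, scipy, OpenCV 4.12 (cv2) and the standard library are available. Lean on these libraries where they do the work, as an engineer would, in place of code of your own. Each camera call takes 0.05 s, during which the arm holds its last target. There are 200 camera calls.

## Working session

There is one attempt and no reset: what is moved stays moved. The work goes in short steps, Python scripts to look and compute and a tool call to move; the robot and the scene stay as the last step left them, time stands still between calls to the robot, and variables do not carry over. Pictures are saved under pics/ and viewed, about 8 in all and at most 12, crops included, and the job is handed in when it is done.

Besides the shell and the picture viewer there is one more tool, called as name(argument=value, ...) on one line, values as JSON. arm_command: Moves the arm, as the interface text tells. Its arguments: {"type":"object","properties":{"delta_pos":{"type":"array","items":{"type":"array","items":{"type":"number"}}},"rotation":{"type":"array","items":{"type":"array","items":{"type":"number"}}},"gripper":{"type":"number"},"grip_force":{"type":"number"}},"required":["delta_pos","rotation"]}

```bash
mkdir -p pics; ls
python3 - <<'E'
from workcell import monitor, optics, bot
import cv2,numpy as np
print(monitor.observe())
for n in ("scene","side","wrist"):
    p=optics.camera_params(n);print(n,p)
    f=optics.grab_frame(n);cv2.imwrite(f"pics/{n}0.png",f[:,:,::-1])
E
```

```text
pics
{'clock': 0.0, 'qpos': array([-1.22619643,  0.52201205, -0.03631708,  1.5999922 ,  0.02116539,
        1.02108468, -0.11280917]), 'qd': array([ 0.0005722 ,  0.00109002,  0.00055691, -0.00041004,  0.00083567,
        0.00161339, -0.0008729 ]), 'joint_efforts': array([-3.14184863e-04, -9.27099323e+01,  1.97964326e+00, -3.69923830e+01,
        1.77643611e-02,  8.19740177e-03,  1.00095858e-04]), 'position': array([0.25178238, 0.57169953, 0.24473271]), 'tool_rot': array([-1.52190714,  1.56968351, -1.93675352]), 'force': array([0.3398089 , 0.27442874, 0.61012133]), 'moment': array([0.01350994, 0.00147308, 0.01472838]), 'grip_width': 0.08505642476865195}
scene {'fx': 467.1523497389581, 'fy': 467.1523497389581, 'cx': 318.06194482435177, 'cy': 197.47358174856643, 'origin': array([ 1.30243004, -0.35511459,  1.0386116 ]), 'rotation': array([-2.42773728, -0.01179642,  1.18075705])}
side {'fx': 408.15792915633307, 'fy': 408.15792915633307, 'cx': 318.5776576111934, 'cy': 195.2091572357125, 'origin': array([ 0.20336139, -0.82469486,  0.66756794]), 'rotation': array([-2.13425341,  0.01889859, -0.4491371 ])}
wrist {'fx': 352.2970229212643, 'fy': 352.2970229212643, 'cx': 320.9826713201064, 'cy': 197.52462620177081, 'origin': array([0.17944964, 0.60443205, 0.37385429]), 'rotation': array([2.82612589e+00, 5.74919150e-04, 1.15583866e+00])}
```

Run:
```python
import cv2
a=[cv2.imread(f"pics/{n}0.png") for n in("scene","side")]
cv2.imwrite("pics/s.png",cv2.resize(a[0],(800,500),interpolation=cv2.INTER_CUBIC))
cv2.imwrite("pics/d.png",cv2.resize(a[1],(800,500),interpolation=cv2.INTER_CUBIC))
```

```text
(no output)
```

View pics/s.png

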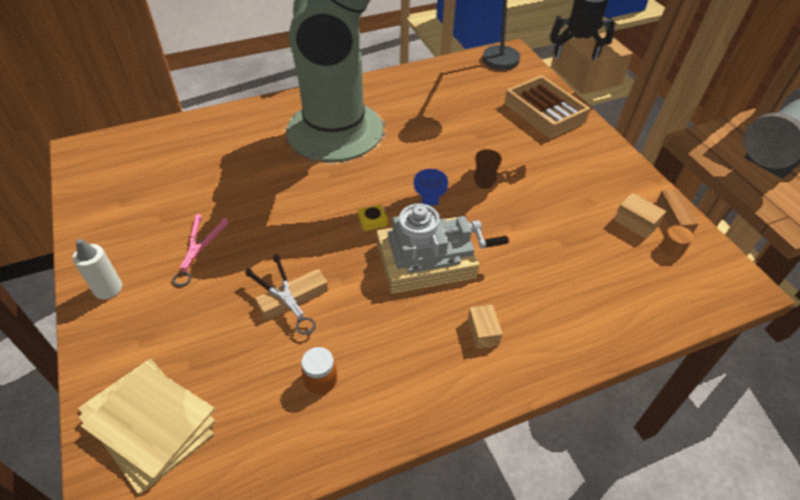

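View pics/d.png

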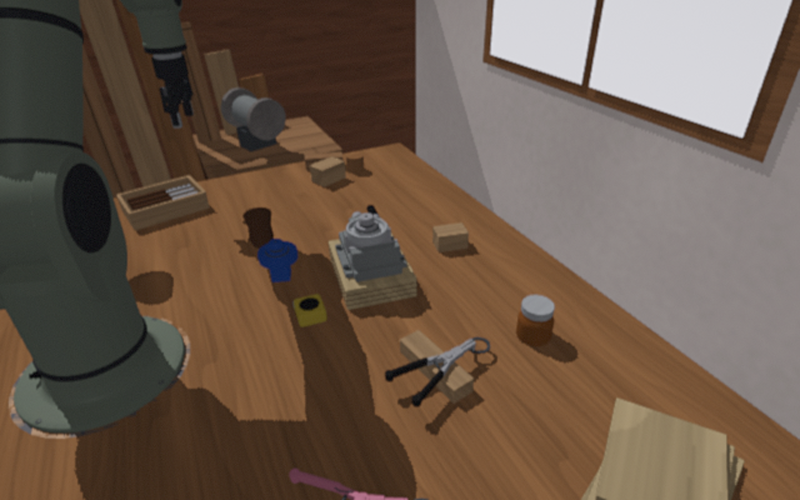

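Scene view (800-px zoom): vise at (430,245), knob at (497,240), blue axle look-alike at (431,185) and pink pliers at (195,245), neither of them meant. The black-handled steel pliers on the batten at (285,295) fit the description. I'll make rough positions and confirm in an enlarged crop.

```bash
cat > h.py <<'E'
import numpy as np,cv2
from scipy.spatial.transform import Rotation as R
from workcell import monitor,optics,bot
def ray(p,uv):
    d=R.from_euler('xyz',p['rotation']).as_matrix()@np.array([(uv[0]-p['cx'])/p['fx'],(uv[1]-p['cy'])/p['fy'],1.])
    return p['origin'],d/np.linalg.norm(d)
def onz(p,uv,z):
    o,d=ray(p,uv); return o+d*(z-o[2])/d[2]
def tri(rs):
    A=0;b=0
    for o,d in rs:
        M=np.eye(3)-np.outer(d,d);A=A+M;b=b+M@o
    return np.linalg.solve(A,b)
def proj(p,X):
    c=R.from_euler('xyz',p['rotation']).as_matrix().T@(np.asarray(X)-p['origin'])
    return np.array([p['fx']*c[0]/c[2]+p['cx'],p['fy']*c[1]/c[2]+p['cy']])
def toolR(s): return R.from_euler('xyz',s['tool_rot'])
E
python3 - <<'E'
from h import *
s=optics.camera_params('scene');d=optics.camera_params('side')
z=lambda a:np.array(a)/1.25
r=lambda v:np.round(v,3)
print('shaft',r(onz(s,z((419,210)),.165)),r(onz(d,z((366,217)),.165)))
print('knob',r(onz(s,z((487,241)),.075)),r(onz(s,z((508,239)),.075)))
print('hgrips',[r(onz(s,z(q),.04)) for q in((250,270),(279,258),(285,292),(304,327))])
print('hgrips side',[r(onz(d,z(q),.04)) for q in((390,376),(416,400),(443,361),(482,345))])
print('jar',r(onz(s,z((318,385)),.0)),'block',r(onz(s,z((487,335)),.02)),'tape',r(onz(s,z((373,218)),.02)),'cup',r(onz(s,z((486,180)),.0)))
q=monitor.observe();M=toolR(q).as_matrix();print(r(M))
w=optics.camera_params('wrist');print('cam in tool',r(M.T@(w['origin']-q['position'])),r(M.T@R.from_euler('xyz',w['rotation']).as_matrix()))
a=cv2.imread('pics/scene0.png')
c1=cv2.resize(a[150:250,290:423],(800,600),interpolation=cv2.INTER_CUBIC)
b=cv2.imread('pics/scene0.png')[195:280,190:270]
h=np.hstack([cv2.resize(a[150:240,295:420],(400,288),interpolation=cv2.INTER_CUBIC),cv2.resize(b,(271,288),interpolation=cv2.INTER_CUBIC)])
cv2.imwrite('pics/crop1.png',h)
E
```

```text
shaft [0.529 0.023 0.165] [0.527 0.018 0.165]
knob [0.592 0.163 0.075] [0.604 0.209 0.075]
hgrips [array([ 0.449, -0.339,  0.04 ]), array([ 0.44 , -0.272,  0.04 ]), array([ 0.535, -0.284,  0.04 ]), array([ 0.635, -0.272,  0.04 ])]
hgrips side [array([ 0.437, -0.282,  0.04 ]), array([ 0.452, -0.345,  0.04 ]), array([ 0.531, -0.292,  0.04 ]), array([ 0.611, -0.289,  0.04 ])]
jar [ 0.747 -0.281  0.   ] block [0.779 0.071 0.02 ] tape [ 0.384 -0.029  0.02 ] cup [0.347 0.302 0.   ]
[[-0.     0.403  0.915]
 [-0.001  0.915 -0.403]
 [-1.    -0.001  0.   ]]
cam in tool [-0.129  0.001 -0.079] [[-0.    -0.31   0.951]
 [ 1.    -0.     0.   ]
 [ 0.     0.951  0.31 ]]
```

View pics/crop1.png

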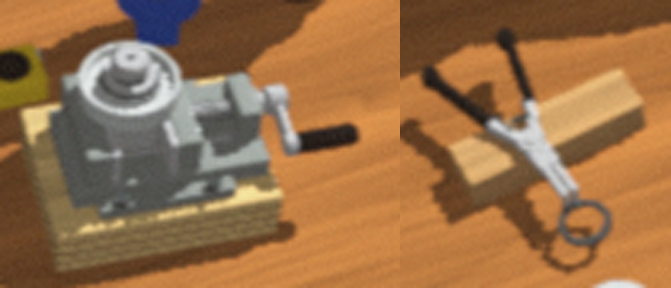

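Confirmed: the steel vise has its knob on the +x side (crop (325,135)), and the grey/black pliers on the batten hold the dark ring at (585,222). I'll move over the knob.

```bash
cat >> h.py <<'E'
def downR(ydir_deg,tilt=None):
    a=np.radians(ydir_deg);y=np.array([np.cos(a),np.sin(a),0]);x=np.array([0,0,-1.]);return R.from_matrix(np.stack([x,y,np.cross(x,y)],1))
def plan(pos,Rt,n):
    s=monitor.observe();R0=toolR(s);p=s['position'];w=(R0.inv()*Rt).as_rotvec()
    rows=[]
    for i in range(n):
        rows.append(np.round(R0.apply((np.asarray(pos)-p)/n,inverse=True)/.03,2).tolist())
        R0=R0*R.from_rotvec(w/n)
    print('"delta_pos":',rows,'"rotation": each',np.round(np.degrees(w/n)/6,3).tolist(),'x',n)
E
python3 -c "
from h import *
plan([.60,.186,.245],downR(-14),20)"
```

```text
"delta_pos": [[0.0, -0.35, 0.79], [0.0, -0.3, 0.81], [0.0, -0.24, 0.83], [0.0, -0.18, 0.85], [0.0, -0.12, 0.86], [-0.0, -0.06, 0.86], [-0.0, -0.0, 0.87], [-0.0, 0.06, 0.86], [-0.0, 0.12, 0.86], [-0.0, 0.18, 0.85], [-0.0, 0.24, 0.83], [-0.0, 0.3, 0.81], [-0.0, 0.35, 0.79], [-0.0, 0.41, 0.76], [-0.0, 0.46, 0.73], [-0.0, 0.51, 0.7], [-0.0, 0.56, 0.66], [-0.0, 0.6, 0.62], [-0.0, 0.64, 0.58], [-0.0, 0.68, 0.53]] "rotation": each [0.669, 0.0, 0.0] x 20
```

arm_command(delta_pos=[[0, -0.35, 0.79], [0, -0.3, 0.81], [0, -0.24, 0.83], [0, -0.18, 0.85], [0, -0.12, 0.86], [0, -0.06, 0.86], [0, 0, 0.87], [0, 0.06, 0.86], [0, 0.12, 0.86], [0, 0.18, 0.85]], rotation=[[0.67, 0, 0], [0.67, 0, 0], [0.67, 0, 0], [0.67, 0, 0], [0.67, 0, 0], [0.67, 0, 0], [0.67, 0, 0], [0.67, 0, 0], [0.67, 0, 0], [0.67, 0, 0]], gripper=-1)

```text
clock: 1.15
position: [0.434, 0.3589, 0.2448]
tool_rot: [-1.129, 1.57, -2.301]
force: [0.7, 0.1, 0.3]
grip_width: 0.0855
```

arm_command(delta_pos=[[0, 0.24, 0.83], [0, 0.3, 0.81], [0, 0.35, 0.79], [0, 0.41, 0.76], [0, 0.46, 0.73], [0, 0.51, 0.7], [0, 0.56, 0.66], [0, 0.6, 0.62], [0, 0.64, 0.58], [0, 0.68, 0.53]], rotation=[[0.67, 0, 0], [0.67, 0, 0], [0.67, 0, 0], [0.67, 0, 0], [0.67, 0, 0], [0.67, 0, 0], [0.67, 0, 0], [0.67, 0, 0], [0.67, 0, 0], [0.67, 0, 0]])

```text
clock: 2.15
position: [0.6008, 0.1275, 0.2467]
tool_rot: [2.266, 1.568, 0.323]
force: [-0.8, 0.9, 1.3]
grip_width: 0.0853
```

Run:
```python
from h import *
s=monitor.observe();print(s['clock'],s['position'],toolR(s).as_matrix().round(3).tolist(),s['qpos'].round(2))
p=optics.camera_params('wrist');f=optics.grab_frame('wrist');np.save('w1.npy',p)
cv2.imwrite('pics/w1.png',f[:,:,::-1]);cv2.imwrite('pics/w1b.png',cv2.resize(f[:,:,::-1],(800,500),interpolation=cv2.INTER_CUBIC))
for X in([.528,.021,.165],[.6,.186,.09]):print(proj(p,X)*1.25)
```

```text
2.15 [0.60084462 0.12753391 0.24665393] [[0.003, 0.931, -0.364], [0.001, -0.364, -0.931], [-1.0, 0.002, -0.002]] [-0.59  0.54  0.42  1.65 -0.25  1.01 -0.46]
[352.15736679 465.05878226]
[365.63522479 147.00277963]
```

View pics/w1b.png

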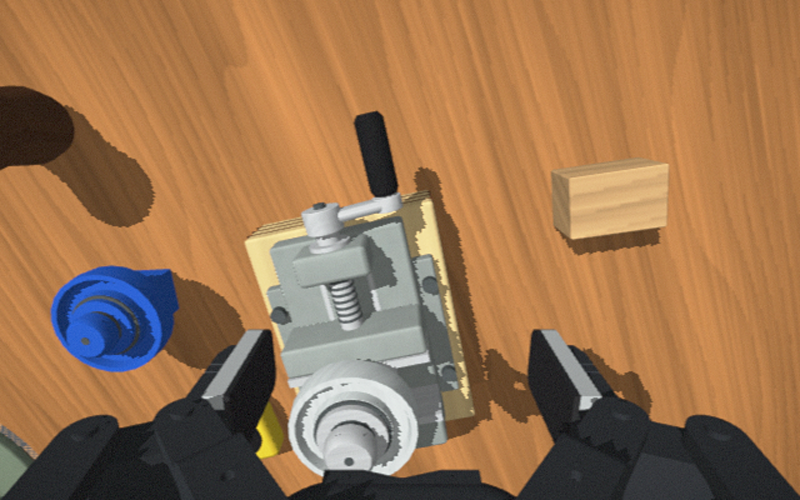

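Wrist view: knob from (369,115) to (384,193), hub nut (320,207), screw (346,310), shaft end centre (349,460), right riser edge from (430,195) to (473,415). Casting these now.

Run:
```python
from h import *
p=np.load('w1.npy',allow_pickle=True).item()
z=lambda a:np.array(a)/1.25
P=lambda a,h:onz(p,z(a),h).round(4)
c=P((349,460),.165);print('shaft',c)
a,b=P((430,195),.05),P((473,415),.05);v=a-b;print('riser R',a,b,'ydir',np.degrees(np.arctan2(v[1],v[0])))
f=cv2.imread('pics/w1.png').max(2)
m=(f[85:165,275:325]<45).astype(np.uint8);n,l,st,ce=cv2.connectedComponentsWithStats(m);i=1+st[1:,4].argmax()
pts=np.argwhere(l==i)[:,::-1]+[275,85];rr=cv2.minAreaRect(pts.astype(np.float32));print(rr)
bx=cv2.boxPoints(rr);bx=bx[bx[:,1].argsort()];e1,e2=bx[:2].mean(0),bx[2:].mean(0)
for h in(.085,.095,.105):
    A,B=onz(p,e1,h),onz(p,e2,h);v=A-B;print(h,'knob',A.round(4),B.round(4),((A+B)/2).round(4),np.linalg.norm(v).round(4),np.degrees(np.arctan2(v[1],v[0])).round(1))
u,w=P((317,207),.10),P((346,310),.097);v=u-w;print('hub',u,'screw',w,np.degrees(np.arctan2(v[1],v[0])))
```

```text
shaft [0.5277 0.0252 0.165 ]
riser R [0.6271 0.1337 0.05  ] [ 0.5943 -0.0659  0.05  ] ydir 80.66806458139192
((301.0622253417969, 123.46137237548828), (66.52141571044922, 21.864978790283203), 76.60750579833984)
0.085 knob [0.608  0.2044 0.085 ] [0.6    0.1519 0.085 ] [0.604  0.1782 0.085 ] 0.0531 81.3
0.095 knob [0.6088 0.2043 0.095 ] [0.601  0.1536 0.095 ] [0.6049 0.179  0.095 ] 0.0512 81.3
0.105 knob [0.6096 0.2042 0.105 ] [0.6021 0.1554 0.105 ] [0.6058 0.1798 0.105 ] 0.0494 81.3
hub [0.5575 0.1632 0.1   ] screw [0.5448 0.0887 0.097 ] 80.32579530087285
```

Run:
```python
from h import *
f=cv2.imread('pics/scene0.png').max(2);s=optics.camera_params('scene')
m=(f[175:210,380:415]<50).astype(np.uint8);n,l,st,ce=cv2.connectedComponentsWithStats(m);i=1+st[1:,4].argmax();print(st[i],ce[i])
p=np.load('w1.npy',allow_pickle=True).item()
c=ce[i]+[380,175]
k=tri([ray(s,c),ray(p,(301.06,123.46))]);print(k,proj(s,k)-c)
plan([.6045,.1785,.16],downR(-9),5)
```

```text
[ 9 15 17  7 71] [16.97183099 17.77464789]
[0.60373287 0.17852277 0.08068597] [0.01128771 0.00443391]
"delta_pos": [[0.58, -0.13, -0.35], [0.58, -0.11, -0.35], [0.58, -0.1, -0.36], [0.58, -0.08, -0.36], [0.58, -0.06, -0.37]] "rotation": each [-0.43, 0.001, -0.008] x 5
```

arm_command(delta_pos=[[0.5, -0.1, -0.35], [0.5, -0.1, -0.35], [0.5, -0.1, -0.33], [0.5, -0.08, -0.33], [0.4, -0.06, -0.25], [0, 0, 0]], rotation=[[-0.42, 0, 0], [-0.42, 0, 0], [-0.42, 0, 0], [-0.4, 0, 0], [-0.3, 0, 0], [0, 0, 0]])

```text
clock: 2.8
position: [0.604, 0.1742, 0.1677]
tool_rot: [1.062, 1.569, -0.675]
force: [-0.1, 0.3, -0.6]
grip_width: 0.0851
```

```bash
python3 -c "
from h import *
s=monitor.observe();print(s['clock'],s['position'])
plan([.604,.1785,.077],downR(-9),4)"
```

```text
2.8 [0.60400277 0.17423133 0.16771272]
"delta_pos": [[0.76, -0.01, -0.04], [0.76, -0.01, -0.04], [0.76, -0.01, -0.04], [0.76, -0.01, -0.04]] "rotation": each [-0.022, 0.003, -0.004] x 4
```

arm_command(delta_pos=[[0.7, -0.01, -0.04], [0.7, -0.01, -0.04], [0.7, -0.01, -0.04], [0.6, 0, -0.02], [0.15, 0, 0], [0, 0, 0]], rotation=[[-0.1, 0, 0], [0, 0, 0], [0, 0, 0], [0, 0, 0], [0, 0, 0], [0, 0, 0]])

```text
clock: 3.4
position: [0.6047, 0.1797, 0.0808]
tool_rot: [1.498, 1.566, -0.227]
force: [-0.2, -0.0, 0.2]
grip_width: 0.0856
```

```bash
python3 -c "
from h import *
s=monitor.observe();print(s['clock'],s['position'],s['force'])
f=optics.grab_frame('wrist');cv2.imwrite('pics/w2.png',f[:,:,::-1])
g=optics.grab_frame('scene');g=cv2.resize(g[130:230,320:440],(480,400),interpolation=cv2.INTER_CUBIC)
cv2.imwrite('pics/w2b.png',np.hstack([cv2.resize(f[:,120:520],(400,400)),g])[:,:,::-1])
plan([.604,.1785,.077],downR(-9),1)"
```

```text
3.4 [0.6047457  0.17970122 0.08080993] [-0.17066771 -0.04485203  0.2130478 ]
"delta_pos": [[0.15, -0.03, 0.05]] "rotation": each [0.028, -0.003, -0.051] x 1
```

View pics/w2b.png

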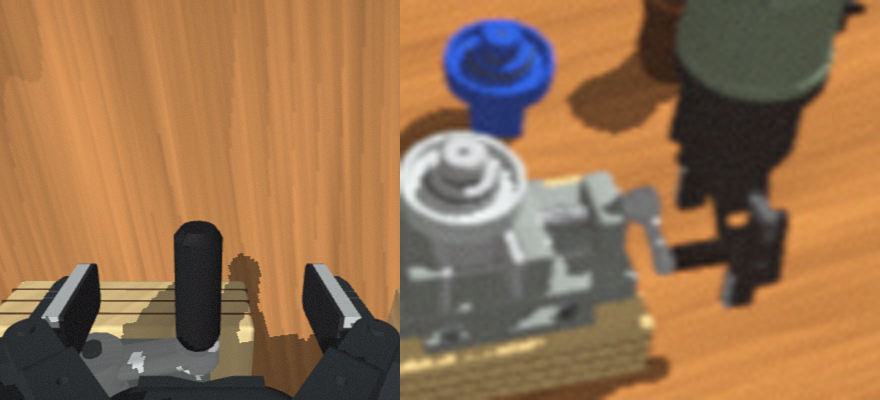

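The knob is centred between the open pads (left panel, knob at (198,285)). Closing on it.

arm_command(delta_pos=[[0.12, 0, 0.05], [0, 0, 0], [0, 0, 0], [0, 0, 0], [0, 0, 0], [0, 0, 0], [0, 0, 0]], rotation=[[0, 0, -0.05], [0, 0, 0], [0, 0, 0], [0, 0, 0], [0, 0, 0], [0, 0, 0], [0, 0, 0]], gripper=1, grip_force=60)

```text
clock: 4.2
position: [0.6034, 0.179, 0.0802]
tool_rot: [-2.038, 1.568, 2.521]
force: [0.3, -0.9, -2.0]
grip_width: 0.018
```

```bash
python3 -c "
from h import *
s=monitor.observe();print(s['clock'],s['position'],s['force'],s['grip_width'],toolR(s).as_matrix().round(3))
f=optics.grab_frame('scene');cv2.imwrite('pics/s2.png',f[:,:,::-1])"
```

```text
4.2 [0.60336778 0.17904639 0.08017356] [ 0.33633842 -0.90707346 -1.9551956 ] 0.01802967841165336 [[-0.003  0.988 -0.153]
 [ 0.002 -0.153 -0.988]
 [-1.    -0.003 -0.001]]
```

arm_command(delta_pos=[[-0.26, 0.03, 0.01], [-0.26, -0.02, 0.01], [-0.25, -0.06, 0.01], [-0.24, -0.11, 0.01], [0, 0, 0]], rotation=[[0, 0, 0], [0, 0, 0], [0, 0, 0], [0, 0, 0], [0, 0, 0]])

```text
clock: 4.75
position: [0.5988, 0.1788, 0.1122]
tool_rot: [-2.517, 1.569, 2.043]
force: [-1.9, -0.7, -0.4]
grip_width: 0.0175
```

```bash
cat >> h.py <<'E'
VX=np.array([.988,-.156,0]);AX=np.array([.5375,.046,.09])
def crank():
    s=monitor.observe();R0=toolR(s);g=s['position']-.005*R0.as_matrix()[:,0]
    l=(g-AX)@VX;h=g[2]-.09
    ph=np.arctan2(h,l);ph=ph if ph>-1 else ph+2*np.pi
    print('t',s['clock'],'lat %.4f h %.4f r %.4f phi %.1f crank %.2f'%(l,h,np.hypot(l,h),np.degrees(ph),ph+np.radians(20)),'F',s['force'].round(1),'w',s['grip_width'].round(4))
    print('tool',R0.as_matrix().round(3).tolist(),s['position'].round(4))
    return s
E
python3 -c "
from h import *
crank()"
```

```text
Traceback (most recent call last):
  File "h.py", line 32, in crank
    print('t',s['clock'],'lat %.4f h %.4f r %.4f phi %.1f crank %.2f'%(l,h,np.hypot(l,h),np.degrees(ph),ph+np.radians(20)),'F',s['force'].round(1),'w',s['grip_width'].round(4))
                                                                                                                                                       ^^^^^^^^^^^^^^^^^^^^^
AttributeError: 'float' object has no attribute 'round'
```

```bash
sed -i "s/s\['grip_width'\].round(4)/s['grip_width']/" h.py
python3 -c "
from h import *
crank()
f=optics.grab_frame('scene');cv2.imwrite('pics/s3.png',f[:,:,::-1])"
```

```text
t 4.75 lat 0.0399 h 0.0272 r 0.0482 phi 34.3 crank 0.95 F [-1.9 -0.7 -0.4] w 0.017479792780215265
tool [[-0.001, 0.988, -0.152], [0.002, -0.152, -0.988], [-1.0, -0.001, -0.002]] [0.5988 0.1788 0.1122]
```

arm_command(delta_pos=[[-0.21, -0.15, 0.01], [-0.18, -0.18, 0.01], [-0.15, -0.21, 0.01], [-0.11, -0.24, 0.01], [-0.07, -0.25, 0.01], [0, 0, 0]], rotation=[[0, 0, 0], [0, 0, 0], [0, 0, 0], [0, 0, 0], [0, 0, 0], [0, 0, 0]])

```text
clock: 5.4
position: [0.5676, 0.1826, 0.1348]
tool_rot: [2.524, 1.567, 0.801]
force: [-1.2, 0.8, -6.3]
grip_width: 0.0181
```

```bash
sed -i "s/-.005\*R0/-.001*R0/" h.py
python3 -c "
from h import *
crank()"
```

```text
t 5.4 lat 0.0084 h 0.0458 r 0.0465 phi 79.6 crank 1.74 F [-1.2  0.8 -6.3] w 0.0180562627029155
tool [[0.003, 0.988, -0.152], [0.003, -0.152, -0.988], [-1.0, 0.002, -0.003]] [0.5676 0.1826 0.1348]
```

arm_command(delta_pos=[[0.02, -0.26, 0.02], [0.05, -0.26, 0.02], [0.09, -0.25, 0.02], [0.12, -0.23, 0.02], [0.15, -0.21, 0.02], [0.18, -0.18, 0.02], [0, 0, 0]], rotation=[[0, 0, 0], [0, 0, 0], [0, 0, 0], [0, 0, 0], [0, 0, 0], [0, 0, 0], [0, 0, 0]])

```text
clock: 6.1
position: [0.53, 0.1876, 0.1238]
tool_rot: [2.315, 1.552, 0.591]
force: [-4.7, -1.2, -4.7]
grip_width: 0.0179
```

```bash
python3 -c "
from h import *
crank()"
```

```text
t 6.1 lat -0.0295 h 0.0348 r 0.0457 phi 130.3 crank 2.62 F [-4.7 -1.2 -4.7] w 0.017909047823782054
tool [[0.015, 0.988, -0.153], [0.01, -0.153, -0.988], [-1.0, 0.014, -0.012]] [0.53   0.1876 0.1238]
```

arm_command(delta_pos=[[0.19, -0.18, 0.02], [0.22, -0.15, 0.02], [0.25, -0.11, 0.02], [0.25, -0.07, 0.02], [0, 0, 0]], rotation=[[0, 0, 0], [0, 0, 0], [0, 0, 0], [0, 0, 0], [0, 0, 0]])

```text
clock: 6.6
position: [0.5156, 0.1891, 0.0976]
tool_rot: [2.341, 1.548, 0.617]
force: [1.5, 0.3, -4.0]
grip_width: 0.0183
```

```bash
python3 -c "
from h import *
crank()"
```

```text
t 6.6 lat -0.0440 h 0.0086 r 0.0448 phi 168.9 crank 3.30 F [ 1.5  0.3 -4. ] w 0.018258223977362015
tool [[0.019, 0.988, -0.152], [0.013, -0.153, -0.988], [-1.0, 0.017, -0.016]] [0.5156 0.1891 0.0976]
```

arm_command(delta_pos=[[0.26, -0.03, 0.02], [0.26, 0.02, 0.02], [0, 0, 0]], rotation=[[0, 0, 0], [0, 0, 0], [0, 0, 0]])

```text
clock: 6.9
position: [0.5156, 0.189, 0.0827]
tool_rot: [2.387, 1.547, 0.664]
force: [0.1, -0.3, 0.6]
grip_width: 0.0179
```

```bash
python3 -c "
from h import *
crank()
f=optics.grab_frame('scene');cv2.imwrite('pics/s4.png',f[:,:,::-1])
a=cv2.imread('pics/scene0.png')
cv2.imwrite('pics/s4b.png',np.hstack([cv2.resize(q[145:245,295:420],(400,320),interpolation=cv2.INTER_CUBIC) for q in(a,f[:,:,::-1])]))"
```

```text
t 6.9 lat -0.0439 h -0.0063 r 0.0444 phi 188.2 crank 3.63 F [ 0.1 -0.3  0.6] w 0.017935560057291865
tool [[0.019, 0.988, -0.152], [0.015, -0.152, -0.988], [-1.0, 0.017, -0.018]] [0.5156 0.189  0.0827]
```

View pics/s4b.png

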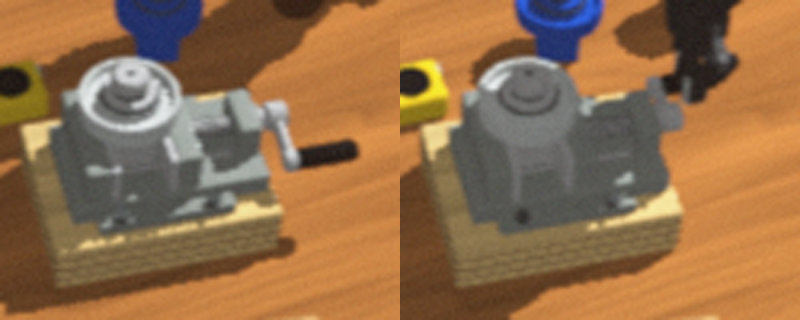

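Crank is carried to about 3.6 rad, and the right panel shows the knob on the -x side. A bit more for margin, then release upward.

arm_command(delta_pos=[[0.26, 0.07, 0.02], [0, 0, 0], [0, 0, 0], [0, 0, 0]], rotation=[[0, 0, 0], [0, 0, 0], [0, 0, 0], [0, 0, 0]])

```text
clock: 7.35
position: [0.5173, 0.1886, 0.0758]
tool_rot: [2.456, 1.547, 0.732]
force: [-0.0, 1.2, 2.5]
grip_width: 0.0178
```

```bash
python3 -c "
from h import *
s=crank();print(s['joint_efforts'].round(1))"
```

```text
t 7.35 lat -0.0422 h -0.0132 r 0.0442 phi 197.3 crank 3.79 F [-0.   1.2  2.5] w 0.017813910011602367
tool [[0.018, 0.988, -0.152], [0.016, -0.152, -0.988], [-1.0, 0.015, -0.018]] [0.5173 0.1886 0.0758]
[  1.  -86.7  10.1 -22.2  -0.   -0.5  -0.1]
```

arm_command(delta_pos=[[0, 0, 0], [0, 0, 0], [0, 0, 0], [0, 0, 0], [-0.5, 0, 0], [-0.9, 0, 0], [-0.9, 0, 0], [-0.9, 0, 0], [-0.9, 0, 0], [-0.7, 0, 0]], rotation=[[0, 0, 0], [0, 0, 0], [0, 0, 0], [0, 0, 0], [0, 0, 0], [0, 0, 0], [0, 0, 0], [0, 0, 0], [0, 0, 0], [0, 0, 0]], gripper=-1)

```text
clock: 8.35
position: [0.5134, 0.1842, 0.2274]
tool_rot: [2.471, 1.551, 0.744]
force: [-0.7, -0.2, -0.5]
grip_width: 0.0855
```

```bash
python3 -c "
from h import *
s=monitor.observe();print(s['clock'],s['position'],s['qpos'].round(2))
plan([.475,-.30,.26],downR(-80),20)"
```

```text
8.35 [0.51342564 0.18424623 0.22742241] [-0.72  0.43  0.37  1.86 -0.21  0.87 -0.41]
"delta_pos": [[-0.07, 0.06, 0.81], [-0.07, 0.11, 0.8], [-0.06, 0.16, 0.79], [-0.06, 0.21, 0.78], [-0.06, 0.26, 0.77], [-0.06, 0.31, 0.75], [-0.06, 0.35, 0.73], [-0.06, 0.4, 0.71], [-0.06, 0.44, 0.68], [-0.06, 0.48, 0.65], [-0.06, 0.52, 0.62], [-0.06, 0.56, 0.59], [-0.06, 0.59, 0.55], [-0.06, 0.63, 0.51], [-0.06, 0.66, 0.47], [-0.06, 0.68, 0.43], [-0.06, 0.71, 0.39], [-0.06, 0.73, 0.34], [-0.05, 0.75, 0.3], [-0.05, 0.77, 0.25]] "rotation": each [0.592, -0.01, -0.001] x 20
```

arm_command(delta_pos=[[-0.2, 0.06, 0.81], [-0.2, 0.11, 0.8], [-0.1, 0.16, 0.79], [-0.06, 0.21, 0.78], [-0.06, 0.26, 0.77], [-0.06, 0.31, 0.75], [-0.06, 0.35, 0.73], [-0.06, 0.4, 0.71], [-0.06, 0.44, 0.68], [0, 0.48, 0.65]], rotation=[[0.59, -0.02, 0], [0.59, -0.02, 0], [0.59, -0.02, 0], [0.59, 0, 0], [0.59, 0, 0], [0.59, 0, 0], [0.59, 0, 0], [0.59, 0, 0], [0.59, 0, 0], [0.59, 0, 0]])

```text
clock: 9.35
position: [0.485, -0.0772, 0.2543]
tool_rot: [2.996, 1.555, 0.6]
force: [0.5, -0.0, -0.2]
grip_width: 0.0855
```

```bash
python3 -c "
from h import *
s=monitor.observe();print(s['clock'],s['position'],s['qpos'].round(2))
plan([.475,-.30,.26],downR(-80),9)"
```

```text
9.35 [ 0.48504318 -0.07717477  0.25429083] [-0.43  0.34  0.61  1.96 -0.26  0.9  -0.51]
"delta_pos": [[-0.03, 0.58, 0.59], [-0.03, 0.62, 0.55], [-0.03, 0.65, 0.51], [-0.03, 0.68, 0.47], [-0.02, 0.71, 0.42], [-0.02, 0.74, 0.38], [-0.02, 0.76, 0.33], [-0.02, 0.78, 0.28], [-0.02, 0.79, 0.23]] "rotation": each [0.606, -0.017, 0.002] x 9
```

arm_command(delta_pos=[[-0.03, 0.55, 0.56], [-0.03, 0.58, 0.53], [-0.03, 0.62, 0.49], [-0.03, 0.65, 0.45], [-0.02, 0.67, 0.4], [-0.02, 0.7, 0.36], [-0.02, 0.72, 0.31], [-0.02, 0.74, 0.27], [0, 0.5, 0.1], [0, 0, 0]], rotation=[[0.6, -0.02, 0], [0.6, -0.02, 0], [0.6, -0.02, 0], [0.6, -0.02, 0], [0.6, -0.02, 0], [0.6, -0.02, 0], [0.6, -0.02, 0], [0.6, -0.02, 0], [0.4, 0, 0], [0, 0, 0]])

```text
clock: 10.35
position: [0.4577, -0.3056, 0.2564]
tool_rot: [-0.153, 1.561, 3.122]
force: [-0.0, 1.2, 0.5]
grip_width: 0.0859
```

Run:
```python
from h import *
s=monitor.observe();print(s['clock'],s['position'],toolR(s).as_matrix().round(3).tolist(),s['qpos'].round(2))
p=optics.camera_params('wrist');f=optics.grab_frame('wrist');np.save('w3.npy',p)
cv2.imwrite('pics/w3.png',f[:,:,::-1]);cv2.imwrite('pics/w3b.png',cv2.resize(f[:,:,::-1],(800,500),interpolation=cv2.INTER_CUBIC))
```

```text
10.35 [ 0.45773529 -0.30557758  0.25641541] [[-0.01, 0.133, -0.991], [0.0, -0.991, -0.133], [-1.0, -0.002, 0.01]] [-0.06  0.5   0.77  1.81 -0.4   1.01 -0.57]
```

View pics/w3b.png

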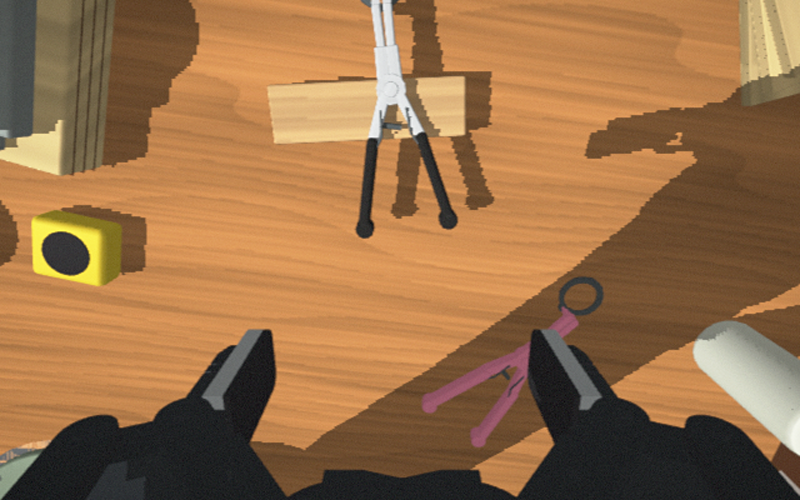

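Pliers: pivot (391,90), black handles from (373,140) to (365,229) and from (421,138) to (447,219). The pink look-alike at (510,360) is out of the way.

Run:
```python
from h import *
p=np.load('w3.npy',allow_pickle=True).item()
f=cv2.imread('pics/w3.png');m=(f.max(2)<60).astype(np.uint8);m[:90]=0;m[200:]=0;m[:,:260]=0;m[:,380:]=0
n,l,st,ce=cv2.connectedComponentsWithStats(m)
for i in range(1,n):
    if st[i,4]>60:
        pts=np.argwhere(l==i)[:,::-1].astype(np.float32);(vx,vy,x,y)=cv2.fitLine(pts,cv2.DIST_L2,0,.01,.01).ravel()
        e=[(x+vx*(yy-y)/vy,yy) for yy in(st[i,1],st[i,1]+st[i,3])]
        print(st[i],ce[i],[onz(p,q,.043).round(4) for q in e],onz(p,ce[i],.043).round(4))
print('pivot',onz(p,np.array((391,90))/1.25,.047))
```

```text
[333 106  32  77 642] [349.14174455 146.22897196] [array([ 0.516, -0.311,  0.043]), array([ 0.4448, -0.3474,  0.043 ])] [ 0.4801 -0.3294  0.043 ]
[286 111  16  79 650] [294.         152.36923077] [array([ 0.5067, -0.2759,  0.043 ]), array([ 0.428 , -0.2775,  0.043 ])] [ 0.4669 -0.2767  0.043 ]
pivot [ 0.54299608 -0.28576391  0.047     ]
```

```bash
python3 -c "
from h import *
plan([.481,-.3015,.13],downR(-75.9),5)"
```

```text
"delta_pos": [[0.84, 0.0, -0.16], [0.84, 0.01, -0.16], [0.84, 0.01, -0.16], [0.84, 0.01, -0.16], [0.84, 0.01, -0.16]] "rotation": each [-0.212, 0.019, 0.005] x 5
```

arm_command(delta_pos=[[0.8, 0, -0.15], [0.8, 0.01, -0.15], [0.8, 0.01, -0.15], [0.8, 0.01, -0.15], [0.5, 0.01, -0.1], [0, 0, 0]], rotation=[[-0.21, 0.03, 0], [-0.21, 0.03, 0], [-0.21, 0.03, 0], [-0.21, 0.03, 0], [-0.15, 0, 0], [0, 0, 0]])

```text
clock: 11.0
position: [0.4765, -0.3005, 0.141]
tool_rot: [-2.146, 1.565, 1.238]
force: [0.1, 0.0, 0.4]
grip_width: 0.0853
```

Run:
```python
from h import *
s=monitor.observe();print(s['clock'],s['position'],toolR(s).as_matrix().round(3).tolist())
p=optics.camera_params('wrist');f=optics.grab_frame('wrist')[:,:,::-1];np.save('w4.npy',p);cv2.imwrite('pics/w4.png',f)
m=(f.max(2)<60).astype(np.uint8);m[:,:210]=0;m[:,430:]=0;m[330:]=0
n,l,st,ce=cv2.connectedComponentsWithStats(m)
L=[]
for i in range(1,n):
    if st[i,4]>400:
        pts=np.argwhere(l==i)[:,::-1].astype(np.float32);(vx,vy,x,y)=cv2.fitLine(pts,cv2.DIST_L2,0,.01,.01).ravel()
        e=[(x+vx*(yy-y)/vy,yy) for yy in(st[i,1],st[i,1]+st[i,3])]
        print(st[i],ce[i],[onz(p,q,.043).round(4) for q in e],onz(p,ce[i],.043).round(4))
plan([.481,-.3015,.0345],downR(-75.9),4)
```

```text
11.0 [ 0.47645074 -0.30045273  0.141018  ] [[0.002, 0.24, -0.971], [0.005, -0.971, -0.24], [-1.0, -0.005, -0.003]]
[ 268  155   35  107 1355] [285.14686347 211.48634686] [array([ 0.5069, -0.2757,  0.043 ]), array([ 0.4269, -0.2774,  0.043 ])] [ 0.4667 -0.2766  0.043 ]
[ 347  155   36  107 1386] [364.41847042 211.32539683] [array([ 0.5157, -0.3112,  0.043 ]), array([ 0.4444, -0.3474,  0.043 ])] [ 0.4799 -0.3294  0.043 ]
[210 264  10  65 492] [213.72764228 293.12804878] [array([ 0.4147, -0.2351,  0.043 ]), array([ 0.3588, -0.243 ,  0.043 ])] [ 0.3905 -0.2385  0.043 ]
"delta_pos": [[0.9, 0.02, -0.03], [0.9, 0.02, -0.03], [0.9, 0.02, -0.03], [0.9, 0.01, -0.03]] "rotation": each [-0.012, -0.009, 0.009] x 4
```

View pics/w4.png

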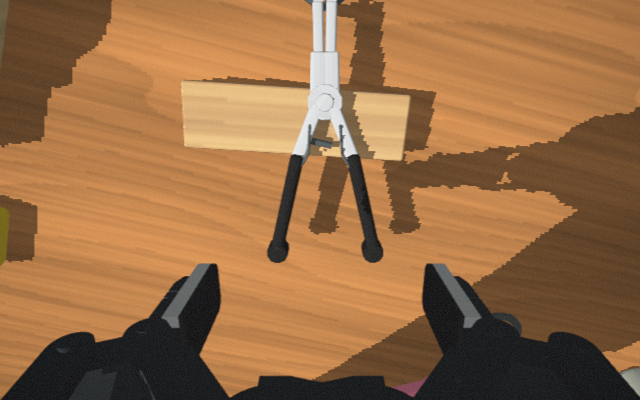

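Consistent with the first measurement: the handles at (285,211) and (364,211) lie symmetric between the pads. Descending.

arm_command(delta_pos=[[0.85, 0.02, -0.03], [0.85, 0.02, -0.04], [0.85, 0.02, -0.04], [0.55, 0.01, -0.03], [0.25, 0, 0], [0, 0, 0]], rotation=[[0, 0, 0], [0, 0, 0], [0, 0, 0], [0, 0, 0], [0, 0, 0], [0, 0, 0]])

```text
clock: 11.65
position: [0.4843, -0.3036, 0.045]
tool_rot: [2.946, 1.56, 0.043]
force: [-0.4, 0.7, -0.1]
grip_width: 0.0854
```

Run:
```python
from h import *
s=monitor.observe();print(s['clock'],s['position'],s['force'],toolR(s).as_matrix().round(3).tolist())
plan([.481,-.3015,.0345],downR(-75.9),1)
```

```text
11.65 [ 0.48434042 -0.30363042  0.04504226] [-0.37976061  0.70671954 -0.13198599] [[0.01, 0.237, -0.972], [0.0, -0.972, -0.237], [-1.0, 0.002, -0.01]]
"delta_pos": [[0.35, -0.1, 0.09]] "rotation": each [-0.069, -0.097, -0.02] x 1
```

arm_command(delta_pos=[[0.33, -0.09, 0.09], [0.02, 0, 0], [0, 0, 0]], rotation=[[-0.07, -0.1, -0.02], [0, 0, 0], [0, 0, 0]])

```text
clock: 11.95
position: [0.4818, -0.3021, 0.036]
tool_rot: [1.994, 1.569, -0.901]
force: [-0.3, -1.0, -0.2]
grip_width: 0.0857
```

Run:
```python
from h import *
s=monitor.observe();print(s['clock'],s['position'],s['force'],toolR(s).as_matrix().round(3).tolist())
plan([.481,-.3015,.0345],downR(-75.9),1)
```

```text
11.95 [ 0.48179261 -0.3021439   0.03598371] [-0.34082013 -1.00045741 -0.19234664] [[0.001, 0.244, -0.97], [-0.001, -0.97, -0.244], [-1.0, 0.002, -0.001]]
"delta_pos": [[0.05, -0.03, 0.02]] "rotation": each [0.007, -0.007, -0.016] x 1
```

arm_command(delta_pos=[[0.04, -0.03, 0.02], [0, 0, 0], [0, 0, 0], [0, 0, 0], [0, 0, 0], [0, 0, 0], [0, 0, 0], [0, 0, 0]], rotation=[[0, 0, 0], [0, 0, 0], [0, 0, 0], [0, 0, 0], [0, 0, 0], [0, 0, 0], [0, 0, 0], [0, 0, 0]], gripper=1, grip_force=80)

```text
clock: 12.75
position: [0.4815, -0.3023, 0.0368]
tool_rot: [2.241, 1.566, -0.655]
force: [0.0, -0.5, 1.6]
grip_width: 0.0215
```

Run:
```python
from h import *
s=monitor.observe();print(s['clock'],s['position'],s['force'],s['moment'],s['grip_width'],toolR(s).as_matrix().round(3).tolist())
p=optics.camera_params('wrist');f=optics.grab_frame('wrist')[:,:,::-1];np.save('w5.npy',p);cv2.imwrite('pics/w5.png',f)
g=optics.grab_frame('scene')[:,:,::-1];cv2.imwrite('pics/s5.png',g)
g2=optics.grab_frame('side')[:,:,::-1];cv2.imwrite('pics/d5.png',g2)
cv2.imwrite('pics/m5.png',np.hstack([cv2.resize(f,(480,300)),cv2.resize(g[200:275,190:265],(300,300),interpolation=cv2.INTER_CUBIC)]))
```

```text
12.75 [ 0.48150534 -0.30229512  0.03683034] [ 0.01476774 -0.54642944  1.63137461] [-0.01158971  0.16060306 -0.03914501] 0.021539696224426266 [[0.004, 0.244, -0.97], [-0.003, -0.97, -0.244], [-1.0, 0.004, -0.003]]
```

View pics/m5.png

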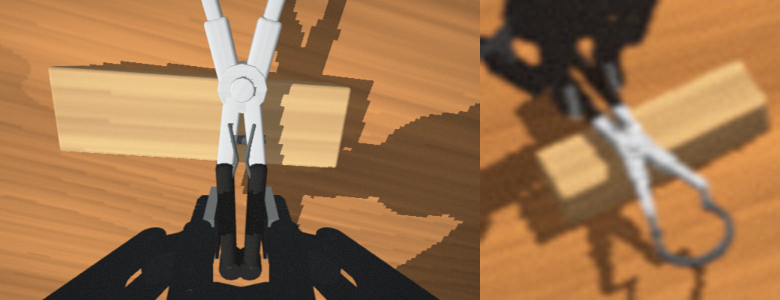

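The pliers are squeezed: wide nose in the left panel, handles parallel between the pads, ring spread in the right panel. Lifting.

arm_command(delta_pos=[[-0.2, 0, 0], [-0.4, 0, 0], [-0.6, 0, 0], [-0.7, 0, 0], [-0.7, 0, 0], [-0.7, 0, 0], [-0.7, 0, 0], [-0.7, 0, 0], [-0.4, 0, 0], [0, 0, 0]], rotation=[[0, 0, 0], [0, 0, 0], [0, 0, 0], [0, 0, 0], [0, 0, 0], [0, 0, 0], [0, 0, 0], [0, 0, 0], [0, 0, 0], [0, 0, 0]], grip_force=55)

```text
clock: 13.9
position: [0.4799, -0.3014, 0.2016]
tool_rot: [2.372, 1.566, -0.525]
force: [-0.1, 0.2, -2.4]
grip_width: 0.022
```

Run:
```python
from h import *
s=monitor.observe();print(s['clock'],s['position'],s['force'],s['grip_width'],toolR(s).as_matrix().round(3).tolist(),s['qpos'].round(2))
plan([.4575,-.096,.22],downR(-30),9)
```

```text
13.9 [ 0.47985813 -0.30143024  0.2015791 ] [-0.11002261  0.21646071 -2.37230623] 0.02197850000103701 [[0.004, 0.242, -0.97], [-0.002, -0.97, -0.243], [-1.0, 0.003, -0.003]] [-0.01  0.58  0.68  1.83 -0.46  0.89 -0.44]
"delta_pos": [[-0.07, -0.76, -0.1], [-0.07, -0.75, -0.17], [-0.07, -0.73, -0.24], [-0.07, -0.7, -0.3], [-0.07, -0.67, -0.36], [-0.07, -0.64, -0.42], [-0.07, -0.6, -0.48], [-0.07, -0.55, -0.53], [-0.07, -0.51, -0.57]] "rotation": each [-0.851, -0.002, -0.004] x 9
```

arm_command(delta_pos=[[-0.1, -0.5, -0.1], [-0.1, -0.65, -0.13], [-0.1, -0.65, -0.2], [-0.07, -0.65, -0.27], [-0.05, -0.62, -0.33], [-0.05, -0.6, -0.4], [-0.05, -0.56, -0.44], [-0.05, -0.52, -0.5], [0, -0.4, -0.4], [0, 0, 0]], rotation=[[-0.7, 0, 0], [-0.8, 0, 0], [-0.8, 0, 0], [-0.8, 0, 0], [-0.8, 0, 0], [-0.8, 0, 0], [-0.8, 0, 0], [-0.8, 0, 0], [-0.5, 0, 0], [0, 0, 0]])

```text
clock: 14.9
position: [0.4586, -0.1147, 0.2128]
tool_rot: [-0.725, 1.566, -2.88]
force: [-0.6, -0.5, -2.7]
grip_width: 0.0217
```

Run:
```python
from h import *
s=monitor.observe();print(s['clock'],s['position'],s['force'],s['grip_width'],toolR(s).as_matrix().round(3).tolist(),s['qpos'].round(2))
M=toolR(s).as_matrix();rc=s['position']+M@[.0168,0,-.1403];print('ring pred',rc)
out=[]
for n in('scene','side'):
    f=optics.grab_frame(n)[:,:,::-1];p=optics.camera_params(n);cv2.imwrite(f'pics/{n}6.png',f)
    c=proj(p,rc);u=proj(p,[.5277,.0252,.165]);print(n,c,u)
    x,y=int((c[0]+u[0])/2),int((c[1]+u[1])/2);print('crop origin',x-33,y-33)
    out.append(cv2.resize(f[y-33:y+33,x-33:x+33],(396,396),interpolation=cv2.INTER_CUBIC))
cv2.imwrite('pics/m6.png',np.hstack(out))
```

```text
14.9 [ 0.45856078 -0.11471168  0.21284831] [-0.55482183 -0.49334987 -2.67580468] 0.021706363132063335 [[-0.005, 0.834, -0.552], [-0.001, -0.552, -0.834], [-1.0, -0.003, 0.004]] [-0.3   0.37  0.53  2.04 -0.25  0.8  -0.2 ]
ring pred [0.53592388 0.00225911 0.19555338]
scene [329.49509908 163.61714858] [335.94135365 167.53149322]
crop origin 299 132
side [298.04065492 164.70368717] [292.03672317 172.30552486]
crop origin 262 135
```

View pics/m6.png

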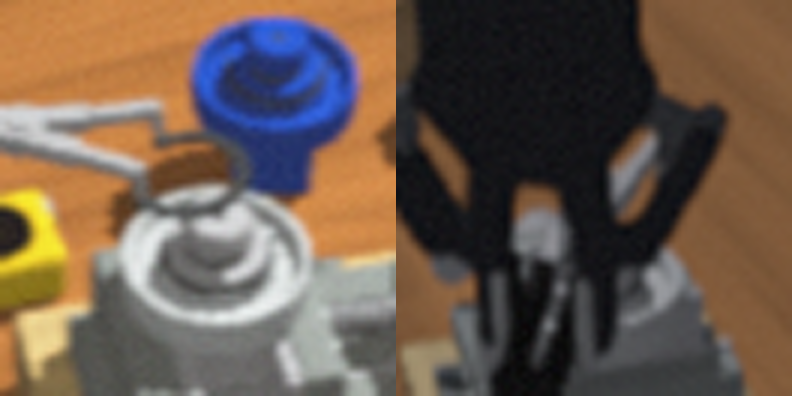

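Scene panel: ring ellipse is spread and centred at about (197,175), just left of and above the shaft end (222,225). The side view is blocked by the gripper, so I'll swing the nose heading to about 105° so that both cameras see.

```bash
python3 -c "
from h import *
plan([.564,-.11,.213],downR(15),9)"
```

```text
"delta_pos": [[-0.0, 0.31, -0.24], [-0.0, 0.33, -0.21], [-0.0, 0.35, -0.17], [-0.0, 0.36, -0.14], [-0.0, 0.38, -0.11], [-0.0, 0.38, -0.07], [-0.0, 0.39, -0.03], [0.0, 0.39, 0.0], [0.0, 0.39, 0.04]] "rotation": each [-0.903, 0.003, 0.004] x 9
```

arm_command(delta_pos=[[0, 0.25, -0.2], [0, 0.33, -0.2], [0, 0.33, -0.17], [0, 0.34, -0.14], [0, 0.36, -0.11], [0, 0.36, -0.07], [0, 0.36, -0.03], [0, 0.36, 0], [0, 0.25, 0.03], [0, 0, 0]], rotation=[[-0.75, 0.02, 0], [-0.85, 0.02, 0], [-0.85, 0, 0], [-0.85, 0, 0], [-0.85, 0, 0], [-0.85, 0, 0], [-0.85, 0, 0], [-0.85, 0, 0], [-0.6, 0, 0], [0, 0, 0]])

```text
clock: 16.0
position: [0.5562, -0.1236, 0.2097]
tool_rot: [-1.345, 1.565, -2.735]
force: [0.2, -0.4, -1.3]
grip_width: 0.0217
```

Run:
```python
from h import *
s=monitor.observe();print(s['clock'],s['position'],s['force'],s['grip_width'],toolR(s).as_matrix().round(3).tolist(),s['qpos'].round(2))
M=toolR(s).as_matrix();rc=s['position']+M@[.0168,0,-.1403];print('ring pred',rc)
out=[]
for n in('scene','side'):
    f=optics.grab_frame(n)[:,:,::-1];p=optics.camera_params(n);cv2.imwrite(f'pics/{n}7.png',f)
    c=proj(p,rc);u=proj(p,[.5277,.0252,.165]);print(n,c,u)
    x,y=int((c[0]+u[0])/2),int((c[1]+u[1])/2);print('crop origin',x-25,y-25)
    out.append(cv2.resize(f[y-25:y+25,x-25:x+25],(400,400),interpolation=cv2.INTER_CUBIC))
cv2.imwrite('pics/m7.png',np.hstack(out))
```

```text
16.0 [ 0.55622699 -0.12357538  0.20968184] [ 0.21549872 -0.38797479 -1.27081006] 0.021704225409657444 [[-0.005, 0.984, 0.179], [-0.002, 0.179, -0.984], [-1.0, -0.005, 0.001]] [-0.11  0.5   0.31  1.79 -0.18  0.88  0.46]
ring pred [0.53099634 0.01441641 0.19271103]
scene [333.05441473 161.89960179] [335.94135365 167.53149322]
crop origin 309 139
side [294.33359711 164.11121926] [292.03672317 172.30552486]
crop origin 268 143
```

View pics/m7.png

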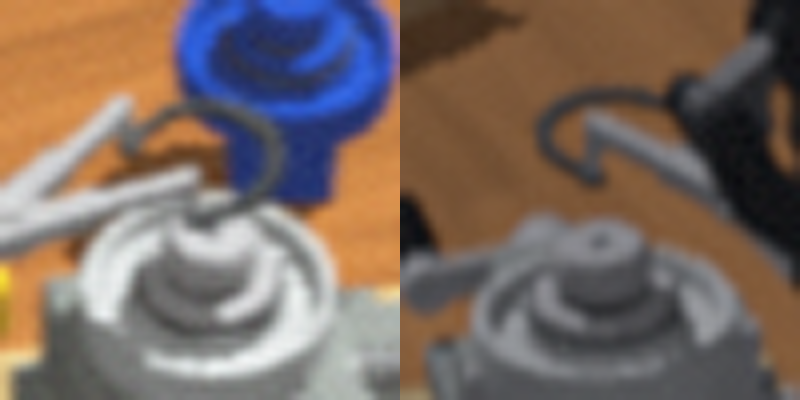

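Both views now show the ring spread above the shaft: scene ring arc right edge (285,155), side shaft end centre (601,240), ring arc left edge (540,130). I'll measure the ring by mask and circle fit on its plane in both views.

```bash
cat > ring.py <<'E'
from h import *
def mask(n,f,o,w=50,vm=105,cm=28):
    g=f[o[1]:o[1]+w,o[0]:o[0]+w].astype(int);return (g.max(2)<vm)&(g.max(2)-g.min(2)<cm)
if __name__=='__main__':
    for n,o in(('scene',(309,139)),('side',(268,143))):
        f=cv2.imread(f'pics/{n}7.png');m=mask(n,f,o);print(n)
        for r in m[8:30]:print(''.join('#' if x else '.' for x in r))
E
python3 ring.py
python3 - <<'E'
from h import *
s=optics.camera_params('scene');d=optics.camera_params('side')
print(onz(s,(335.6,168.4),.165),onz(d,(293.1,173.),.165))
E
```

```text
scene
..................................................
..................................................
..................................................
..................................................
.......................##.........................
......................######......................
....................##..##.####...................
..............................####................
...............................####...............
............................#....##...............
................#...........#....##...............
............................#....##...............
............................#....##...............
............................#....##...............
............................#....##...............
................................##................
..............................####................
.............................###...####...........
...........................###....................
........................###.......................
..................................................
.......................
[... 524 characters left out ...]
....##########...#
..................##...######.......##########....
..................###..##...###......#########....
...................######.....###.....#########...
.....................####.......###...##########.#
.......................##........###..############
..................................################
....................................##############
##....................................############
###....................................###########
###.....................................##########
###.......................................########
####.......................................#######
[0.53028489 0.0230845  0.165     ] [0.52869852 0.02060303 0.165     ]
```

Run:
```python
from ring import *
from scipy.optimize import least_squares
def fit(z,rad=None):
    out=[]
    for n,o in(('scene',(309,139)),('side',(268,143))):
        p=optics.camera_params(n);m=mask(n,cv2.imread(f'pics/{n}7.png'),o);m[:11]=0
        k=np.zeros_like(m)
        if n=='scene': k[12:15,20:32]=1;k[14:24,29:36]=1;k[22:28,24:34]=1
        else: k[10:14,18:33]=1;k[12:22,16:22]=1
        yx=np.argwhere(m&(k>0));P=np.array([onz(p,(x+o[0],y+o[1]),z)[:2] for y,x in yx])
        g=lambda q:np.hypot(*(P-q[:2]).T)-(q[2] if rad is None else rad)
        q=least_squares(g,[.531,.0144,.022],loss='soft_l1',f_scale=.001).x
        out.append(q);print(z,rad,n,q.round(4),'rms %.4f'%np.sqrt((g(q)**2).mean()))
for z in(.185,.19,.195,.2):fit(z);fit(z,.0225)
```

```text
0.185 None scene [0.5131 0.0232 0.025 ] rms 0.0026
0.185 None side [0.5488 0.0535 0.0259] rms 0.0027
0.185 0.0225 scene [0.5132 0.0262 0.022 ] rms 0.0029
0.185 0.0225 side [0.5466 0.057  0.022 ] rms 0.0033
0.19 None scene [0.5177 0.021  0.0249] rms 0.0026
0.19 None side [0.5453 0.0444 0.0256] rms 0.0027
0.19 0.0225 scene [0.5179 0.0238 0.022 ] rms 0.0029
0.19 0.0225 side [0.5432 0.0476 0.022 ] rms 0.0032
0.195 None scene [0.5224 0.0188 0.0247] rms 0.0026
0.195 None side [0.5417 0.0353 0.0254] rms 0.0027
0.195 0.0225 scene [0.5225 0.0214 0.022 ] rms 0.0028
0.195 0.0225 side [0.5398 0.0383 0.022 ] rms 0.0031
0.2 None scene [0.527  0.0166 0.0246] rms 0.0026
0.2 None side [0.5381 0.0262 0.0251] rms 0.0026
0.2 0.0225 scene [0.5271 0.0191 0.022 ] rms 0.0027
0.2 0.0225 side [0.5364 0.0289 0.022 ] rms 0.0030
```

Run:
```python
from h import *
S=optics.camera_params('scene');D=optics.camera_params('side')
for nm,a,b in(('lug-x',(325,156.5),(292.75,165.5)),('lug+x',(333.4,165.5),(302.5,154.5)),('corner-x',(324.25,151.5),(292.75,157.75)),('corner+x',(333.4,160.9),(304.9,154.25)),('shaft',(335.6,168.4),(293.1,173.))):
    X=tri([ray(S,a),ray(D,b)]);print(nm,X.round(4),(proj(S,X)-a).round(1),(proj(D,X)-b).round(1))
```

```text
lug-x [ 0.5177 -0.0037  0.203 ] [-0.4  1. ] [-0.8 -0.8]
lug+x [0.5548 0.0064 0.2126] [ 0.8 -2.2] [1.6 1.7]
corner-x [ 0.5188 -0.0063  0.2239] [-0.2  0.6] [-0.4 -0.5]
corner+x [0.5549 0.0033 0.2204] [-0.2  0.5] [-0.4 -0.4]
shaft [0.5295 0.0233 0.1637] [-0.   0.1] [-0.1 -0.1]
```

Run:
```python
from ring import *
for n,fn in(('scene','s5'),('side','d5')):
    p=optics.camera_params(n);f=cv2.imread(f'pics/{fn}.png')
    for z in(.02,.032):print(n,z,proj(p,[.6176,-.268,z]))
    c=proj(p,[.61,-.27,.03]).astype(int)-[20,16];print(n,c)
    g=f[c[1]:c[1]+34,c[0]:c[0]+40].astype(int);mx=g.max(2);ch=mx-g.min(2)
    for r in range(34):print(''.join('#' if (ch[r,x]<30 and mx[r,x]<105) else 'o' if (ch[r,x]<35) else '.' for x in range(40)))
```

```text
scene 0.02 [243.67612968 260.1867123 ]
scene 0.032 [243.1671638  257.59267733]
scene [221 239]
....oooooooooooooo......................
.....oooooooooooooo.....................
.....oooooo.ooooooooo...................
......ooooo..ooooooooo..................
......ooooo....ooooooo..................
......ooooo........ooooo................
.......ooooo.........oooo...............
.......ooooo...........oo...............
........ooo.............o...............
........oooo............................
.........ooo.............o..............
.........ooo.............oo.............
..........oo.............o#o............
..........oo...............o#...........
...........o.................#..........
...........o..................o.........
............o...........................
............o..................o........
............oo.................o........
............##.................o........
.............o................oo........
.............o................o.........
.............o...............oo.........
.............o#.............##..........
..............##.....
[... 1174 characters left out ...]
...
...ooooo#............oooooo......###....
..ooooo##..........ooooooo#......##o....
.oooooo#........ooooooo####.....###.....
oooooo##...oooooooooo######...o###......
ooooo##..oooooooooo####.#########.......
ooooo#oooooooooo####o...#######.........
ooooooooooooooo###......o#####..........
ooooooooooooo###.........###............
oooooooooo#####..........##o............
oooooooo######..........................
###ooo######............................
#########o..............................
#######...............o.................
######................o.................
#####...................................
####....................................
####....................................
```

Run:
```python
from h import *
from scipy.optimize import least_squares
S=np.array([(26,12),(28,13),(29,14),(30,15),(31,17),(31,18),(31,19),(30.5,20),(30,21),(29,22),(28.5,23),(27,24),(25,25),(21.5,26),(18,25.5),(14.5,24)])+[221,239]
D=np.array([(23.5,7.2),(26,7.5),(30,8),(31.5,9.5),(33,11),(34,13),(34.5,15),(34,17),(33,18.5),(31.5,20),(18,8.5),(20,7.8)])+[360,257]
S2=np.array([(23,12.5),(25,13),(27.5,14),(31,15),(32,16),(33,17),(33.5,18),(33.5,20),(33.5,22),(32.5,23),(31.5,24),(30,25),(28,26),(25,27)])+[309,139]
D2=np.array([(27,11),(24.5,11.5),(22,12),(20,13),(18.5,14),(17.5,15),(17.5,16),(17.5,17),(18.5,18),(19.5,19),(20.5,20),(22,20.5),(30,11.8)])+[268,143]
ps,pd=optics.camera_params('scene'),optics.camera_params('side')
def run(S,D,tcp,nose,z0):
    # joint fit: centre, radius, pitch about axis across the nose; camera offset shared free small
    side=np.array([-nose[1],nose[0],0])
    def res(q):
        c=q[:3];n=np.array([0,0,1.])*np.cos(q[4])-nose*np.sin(q[4]);r=[]
        for p,A in((ps,S),(pd,D)):
            for a in A:
                o,d=ray(p,a);X=o+d*(((c-o)@n)/(d@n));r.append(np.linalg.norm(X-c)-q[3])
        return np.r_[np.array(r)/.001,(q[3]-.0215)/.001,q[4]/.2]
    q=least_squares(res,[*z0,.0215,0],loss='soft_l1').x
    J=least_squares(res,q,loss='soft_l1');cov=np.linalg.inv(J.jac.T@J.jac)
    print(q.round(4),'sd',np.sqrt(np.diag(cov)).round(4),'rms mm',np.sqrt((res(q)[:-2]**2).mean()).round(2),'ahead %.4f below %.4f'%((q[:3]-tcp)@nose,tcp[2]-q[2]))
run(S,D,np.array([.4815,-.3023,.0368]),np.array([.97,.244,0]),[.6176,-.268,.02])
run(S2,D2,np.array([.5562,-.1236,.2097]),np.array([-.179,.984,0]),[.531,.0144,.2])
```

```text
[ 0.6189 -0.2695  0.033   0.0233  0.1225] sd [0.0006 0.0005 0.0011 0.0004 0.0541] rms mm 0.77 ahead 0.1413 below 0.0038
[0.5334 0.014  0.206  0.0233 0.1014] sd [0.0004 0.0012 0.0008 0.0008 0.0378] rms mm 0.85 ahead 0.1394 below 0.0037
```

Both fits agree that the ring sits 13 mm higher than a flat grasp would give: the pliers pitched nose-up by about 0.11 rad on closing. I'll level them by pitching the tool, and centre over the shaft.

Run:
```python
from h import *
s=monitor.observe();a=np.degrees(np.arctan2(.179,.984))
plan([.5532,-.1143,.2205],downR(a)*R.from_rotvec([0,-.115,0]),4)
```

```text
"delta_pos": [[-0.09, -0.0, -0.08], [-0.09, -0.0, -0.08], [-0.09, -0.0, -0.07], [-0.1, -0.0, -0.07]] "rotation": each [-0.006, -0.272, 0.014] x 4
```

arm_command(delta_pos=[[-0.09, 0, -0.08], [-0.09, 0, -0.08], [-0.09, 0, -0.07], [-0.1, 0, -0.07], [0, 0, 0], [0, 0, 0]], rotation=[[0, -0.27, 0.01], [0, -0.27, 0.01], [0, -0.27, 0.01], [0, -0.27, 0.01], [0, 0, 0], [0, 0, 0]])

```text
clock: 16.7
position: [0.5506, -0.1165, 0.2203]
tool_rot: [-0.019, 1.453, -1.43]
force: [-0.5, 0.2, -1.4]
grip_width: 0.0216
```

Run:
```python
from ring import *
s=monitor.observe();M=toolR(s).as_matrix();print(s['clock'],s['position'],s['force'],s['grip_width'],M.round(3).tolist())
rc=s['position']+M@[.0037,0,-.1400];print('ring pred',rc)
for n in('scene','side'):
    p=optics.camera_params(n);f=optics.grab_frame(n)[:,:,::-1];cv2.imwrite(f'pics/{n}8.png',f)
    c=proj(p,rc).astype(int)-[18,14];print(n,c)
    g=f[c[1]:c[1]+28,c[0]:c[0]+38].astype(int);mx=g.max(2);ch=mx-g.min(2)
    for r in range(28):print('%2d '%r+''.join('#' if (ch[r,x]<30 and mx[r,x]<100) else 'o' if (ch[r,x]<35) else '.' for x in range(38)))
```

```text
16.7 [ 0.55057173 -0.11646204  0.22034998] [-0.49863203  0.18283366 -1.43043136] 0.021625739636749644 [[0.016, 0.987, 0.158], [-0.116, 0.159, -0.98], [-0.993, -0.002, 0.117]]
ring pred [0.52847218 0.02036316 0.20024612]
scene [316 144]
 0 ......................................
 1 ............................o.........
 2 ......................o...............
 3 .......................o..............
 4 ...............o........o.............
 5 ...............o......................
 6 ......................................
 7 .........ooo....#.....................
 8 ........oooo....oo##o.................
 9 ......ooooo....o#######o..............
10 .....ooooooooo##..o#..####o...........
11 ...oooooo.oooo......o....####.........
12 .oooooo...o#o........#....###o......o.
13 oooooo....o#.........#.....###........
14 ooooo................#......##....o...
15 oooo...........ooooo.#......#o....o...
16 ooo.......ooooooooooo#......#o....o...
17 ooo..oooooooooooooooo#.....o#o....o...
18 oooooooooooooooooooooo.....##.....o...
19 ooooooooooooooooooooooo..####.........
20 ooooooooooooooooooooo
[... 802 characters left out ...]
...##oo###################..
12 ...........####oooooo.....o#########o.
13 ..........###.##oooooooo...##########o
14 .........###...####ooooooooo##########
15 .........###...######oooooooo#########
16 .........o##...##o..####ooooo#########
17 ..........###..##.....####oooo########
18 ...........######.......####oo########
19 ..............####.......o############
20 ...............##...........##########
21 ..............................########
22 ...............................#######
23 .................................o####
24 ..........ooooo...oooo.............##o
25 .........oooooooooooooo.............##
26 ........oooooooooooooooo.............#
27 ......ooooooooooooo######.............
```

```bash
cat > rf.py <<'E'
from h import *
from scipy.optimize import least_squares
def run(S,D,tcp,nose,z0):
    ps,pd=optics.camera_params('scene'),optics.camera_params('side')
    def res(q):
        c=q[:3];n=np.array([0,0,1.])*np.cos(q[4])-nose*np.sin(q[4]);r=[]
        for p,A in((ps,S),(pd,D)):
            for a in A:
                o,d=ray(p,a);X=o+d*(((c-o)@n)/(d@n));r.append(np.linalg.norm(X-c)-q[3])
        return np.r_[np.array(r)/.001,(q[3]-.023)/.001,q[4]/.2]
    J=least_squares(res,[*z0,.0215,0],loss='soft_l1');q=J.x;cov=np.linalg.inv(J.jac.T@J.jac)
    print(q.round(4),'sd',np.sqrt(np.diag(cov)).round(4),'rms mm',np.sqrt((res(q)[:-2]**2).mean()).round(2),'ahead %.4f below %.4f'%((q[:3]-tcp)@nose,tcp[2]-q[2]))
E
python3 - <<'E'
from rf import *
S=np.array([(19,8.7),(21,9.3),(24,10.3),(26.5,11),(27.3,12),(28,13),(28.5,14),(28.5,15),(28.5,16),(28,17),(27.5,18),(26.5,19),(25,20),(24,21),(19.5,22)])+[316,144]
D=np.array([(19,10),(17,10.3),(14,11.3),(12.5,12),(11,13),(10,14),(10,15),(10.5,16),(11,17),(12.5,18),(14.5,18.5)])+[274,146]
n=np.array([-.159,.987,0])
run(S,D,np.array([.5506,-.1165,.2203]),n,[.5285,.0204,.2])
E
```

```text
[0.5311 0.0207 0.1997 0.0229 0.0359] sd [0.0004 0.0011 0.0007 0.0007 0.033 ] rms mm 0.7 ahead 0.1386 below 0.0206
```

Run:
```python
from h import *
s=monitor.observe();p=s['position']
plan(p+[-.0015,.0025,-.021],toolR(s),3)
```

```text
"delta_pos": [[0.23, -0.01, -0.06], [0.23, -0.01, -0.06], [0.23, -0.01, -0.06]] "rotation": each [0.0, 0.0, 0.0] x 3
```

arm_command(delta_pos=[[0.23, -0.01, -0.06], [0.23, -0.01, -0.06], [0.22, -0.01, -0.05], [0, 0, 0], [0, 0, 0]], rotation=[[0, 0, 0], [0, 0, 0], [0, 0, 0], [0, 0, 0], [0, 0, 0]])

```text
clock: 17.3
position: [0.5485, -0.1152, 0.1966]
tool_rot: [-0.032, 1.454, -1.446]
force: [1.1, -0.7, -3.0]
grip_width: 0.0218
```

Run:
```python
from ring import *
s=monitor.observe();M=toolR(s).as_matrix();print(s['clock'],s['position'],s['force'],s['grip_width'],M.round(3).tolist())
rc=s['position']+M@[.0037,.002,-.1395];print('ring pred',rc)
out=[]
for n in('scene','side'):
    p=optics.camera_params(n);f=optics.grab_frame(n)[:,:,::-1];cv2.imwrite(f'pics/{n}9.png',f)
    c=proj(p,rc).astype(int)-[20,18];print(n,c,proj(p,rc),proj(p,[.5295,.0233,.165]))
    out.append(cv2.resize(f[c[1]:c[1]+40,c[0]:c[0]+40],(400,400),interpolation=cv2.INTER_CUBIC))
cv2.imwrite('pics/m9.png',np.hstack(out))
```

```text
17.3 [ 0.54851505 -0.11521557  0.19659914] [ 1.13247122 -0.69958269 -2.97891526] 0.021821536592419366 [[0.015, 0.988, 0.156], [-0.115, 0.156, -0.981], [-0.993, -0.004, 0.116]]
ring pred [0.52883645 0.0215132  0.17670099]
scene [315 147] [335.00307717 165.03010406] [335.55457045 168.17902539]
side [272 150] [292.767906   168.76442461] [292.98083986 172.46811161]
```

View pics/m9.png

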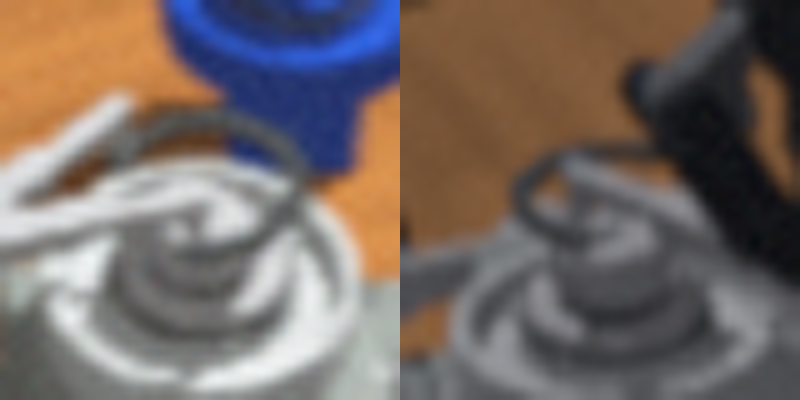

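Run:
```python
from h import *
t=np.linspace(0,2*np.pi,200)
for n,c in(('scene',(315,147)),('side',(272,150))):
    p=optics.camera_params(n)
    for nm,C,r,z in(('washer',(.5295,.0233),.023,.147),('wheel',(.5295,.0233),.0425,.141),('shaft',(.5295,.0233),.0165,.16),('end',(.5295,.0233),.0125,.165),('ring24.5',(.5288,.0215),.0245,.1767)):
        P=(np.array([proj(p,[C[0]+r*np.cos(a),C[1]+r*np.sin(a),z]) for a in t])-c)*10+5
        print(n,nm,'x',P[:,0].min().round(),P[:,0].max().round(),'y',P[:,1].min().round(),P[:,1].max().round())
```

```text
scene washer x 121.0 295.0 y 203.0 328.0
scene wheel x 47.0 367.0 y 167.0 399.0
scene shaft x 147.0 273.0 y 186.0 276.0
scene end x 163.0 258.0 y 183.0 251.0
scene ring24.5 x 111.0 299.0 y 119.0 253.0
side washer x 128.0 308.0 y 247.0 337.0
side wheel x 54.0 385.0 y 231.0 398.0
side shaft x 151.0 281.0 y 215.0 279.0
side end x 165.0 264.0 y 206.0 254.0
side ring24.5 x 115.0 310.0 y 147.0 240.0
```

The ring is spread and concentric with the shaft end within about 1 mm: scene ring outline x 115–305 against the washer's 105–295, side ring left edge 512 against the washer's 525. Lowering in small steps while watching the force.

arm_command(delta_pos=[[0.1, 0, -0.012], [0.1, 0, -0.012], [0.1, 0, -0.012], [0, 0, 0]], rotation=[[0, 0, 0], [0, 0, 0], [0, 0, 0], [0, 0, 0]])

```text
clock: 17.8
position: [0.5489, -0.1151, 0.1874]
tool_rot: [-0.021, 1.454, -1.434]
force: [1.0, 0.8, -2.0]
grip_width: 0.0216
```

arm_command(delta_pos=[[0.07, 0, -0.008], [0.07, 0, -0.008], [0, 0, 0]], rotation=[[0, 0, 0], [0, 0, 0], [0, 0, 0]])

```text
clock: 18.1
position: [0.5489, -0.1151, 0.1829]
tool_rot: [-0.021, 1.454, -1.434]
force: [0.5, 0.4, -1.3]
grip_width: 0.0213
```

```bash
cat > st.py <<'E'
from h import *
s=monitor.observe();M=toolR(s).as_matrix();print(s['clock'],s['position'].round(4),s['force'].round(2),s['moment'].round(3),s['grip_width'],M.round(3).tolist())
print('ring pred',(s['position']+M@[.0037,.002,-.1395]).round(4))
E
python3 st.py
```

```text
18.1 [ 0.5489 -0.1151  0.1829] [ 0.46  0.43 -1.27] [ 0.065  0.04  -0.04 ] 0.021320853813883517 [[0.016, 0.988, 0.156], [-0.115, 0.157, -0.981], [-0.993, -0.002, 0.116]]
ring pred [0.5292 0.0216 0.163 ]
```

arm_command(delta_pos=[[0.07, 0, -0.008], [0.07, 0, -0.008], [0, 0, 0]], rotation=[[0, 0, 0], [0, 0, 0], [0, 0, 0]])

```text
clock: 18.4
position: [0.5489, -0.1151, 0.1783]
tool_rot: [-0.02, 1.454, -1.433]
force: [0.0, 0.1, -1.5]
grip_width: 0.0214
```

arm_command(delta_pos=[[0.06, 0, -0.007], [0.03, 0, -0.003], [0, 0, 0]], rotation=[[0, 0, 0], [0, 0, 0], [0, 0, 0]])

```text
clock: 18.7
position: [0.5489, -0.1152, 0.1753]
tool_rot: [-0.02, 1.454, -1.434]
force: [-0.0, -0.2, -1.4]
grip_width: 0.0214
```

```bash
python3 st.py
python3 - <<'E'
from h import *
s=monitor.observe();M=toolR(s).as_matrix()
rc=s['position']+M@[.0037,.002,-.1395]
for n in('scene','side'):
    p=optics.camera_params(n);f=optics.grab_frame(n)[:,:,::-1];cv2.imwrite(f'pics/{n}10.png',f)
    c=proj(p,rc).astype(int)-[18,12];print(n,c)
    g=f[c[1]:c[1]+28,c[0]:c[0]+36].astype(int).max(2)
    for r in range(28):print('%2d '%r+' '.join('%2d'%(v//10) for v in g[r]))
E
```

```text
18.7 [ 0.5489 -0.1152  0.1753] [-0.04 -0.22 -1.38] [ 0.091 -0.    -0.054] 0.021407640956764416 [[0.016, 0.988, 0.156], [-0.115, 0.156, -0.981], [-0.993, -0.002, 0.116]]
ring pred [0.5292 0.0215 0.1554]
scene [316 158]
 0 20 20 19 19 19 19 19 19 19 17 16 13 12 11 10  9 10 10 10 10  9  7 10 11 11 11 11 11 11 11 11 11 11 10 10 15
 1 19 19 19 19 19 19 19 18 16 13 11 10 10 10 10 10 10 10 10 10  9  7 10 11 11 11 11 11 11 11 10 11 11 11 10 16
 2 19 19 19 20 20 19 16 13 11 10 10 10 10 10 10  9 10  9  9 10  9  7 10 11 11 11 11 11 11 10 11 11 10 11 11 17
 3 20 19 20 20 19 17 12 10 10 11 11 11 10 10 10  9 10 10  9 10  9  7 10 11 11 11 10 11 11 11 11 11 11 11 12 18
 4 20 20 20 19 17 12 10 10 11 14 16 14 11 10 11 11 12 13 13 13 12 10 11 11 11 11 11 11 11 11 10 11 11 11 12 18
 5 20 19 19 17 12 10 10 11 15 19 20 18 15 14 15 16 16 17 18 18 18 16 13 13 13 13 11 10 10 10 10 10 10 10 13 19
 6 20 17 14 11 10 10 13 16 20 21 19 17 18 19 18 16 16 17 18 18 17 15 15 15 17 16 14 12  9  7  7  8 10 13 17 21
 7 18 15 11  9 10 14 18 21 21 18 15 14 15 14 14 17 19 21 21 21 21 20 18 16 15 16 18 18 16 13 11 13 17 20 
[... 4648 characters left out ...]
7  7  8  8  9 10 11  9  7  6  4  3
22 11 11 11 11 13 14 15 15 14 12 10  9  8  8  7  6  6  6  6  7  6  7  7  8  8  9  9 10 11 12 12 10  8  8  7  5
23 10 11 11 10 10 12 14 14 15 14 13 11  9  9  8  8  8  8  8  8  8  8  9  9 10 11 11 12 12 11 10  9  8  8  8  8
24 10 12 11 10  9 10 11 12 13 14 14 13 12 11 11 10 10 10 10 10  9  8  9 11 12 12 12 11 10  9  8  8  8  8  8  9
25 10 12 11 10  9  9  9  9 10 11 12 13 13 13 12 11 11 11 11 11  9  8  9 10 11 10 10  9  8  8  8  8  8  8  8  8
26  9  9  9  9  9  8  8  8  8  8  9  9 10 10 10 10 10 10 10 10  9  8  8  9  9  9  8  8  8  8  8  8  8  8  8  8
27  9  8  8  8  8  9  8  8  8  8  8  8  8  8  8  9  9  9  9  9  8  8  8  8  8  8  8  8  8  8  8  8  8  8  7  8
```

Run:
```python
from h import *
S=optics.camera_params('scene');D=optics.camera_params('side')
a,b=(334.7,167.5),(292.5,172.8)
print(tri([ray(S,a),ray(D,b)]),onz(S,a,.165),onz(D,b,.165))
for p in(S,D):print(proj(p,[.5292,.0215,.1554]),proj(p,[.5292,.0215,.165]))
```

```text
[0.52730838 0.02166798 0.1656664 ] [0.52639091 0.02222037 0.165     ] [0.52775083 0.02227055 0.165     ]
[334.73683261 170.84377566] [334.87904176 168.28452304]
[293.34285879 176.10229564] [293.14597448 172.8017975 ]
```

Hole in the shaft end triangulates to (0.5275, 0.022, 0.1655), so the ring is about 2 mm too far in +x. I'll correct and continue down.

arm_command(delta_pos=[[0, -0.06, -0.015], [0, 0, 0]], rotation=[[0, 0, 0], [0, 0, 0]])

```text
clock: 19.0
position: [0.547, -0.115, 0.1755]
tool_rot: [-0.018, 1.454, -1.432]
force: [0.7, 0.7, -2.1]
grip_width: 0.0214
```

arm_command(delta_pos=[[0.04, 0, -0.005], [0.04, 0, -0.005], [0, 0, 0]], rotation=[[0, 0, 0], [0, 0, 0], [0, 0, 0]])

```text
clock: 19.3
position: [0.547, -0.115, 0.173]
tool_rot: [-0.016, 1.454, -1.43]
force: [-0.7, -0.0, -2.0]
grip_width: 0.0217
```

```bash
python3 st.py
```

```text
19.3 [ 0.547 -0.115  0.173] [-0.66 -0.04 -2.03] [0.039 0.005 0.047] 0.021714439307155463 [[0.016, 0.988, 0.156], [-0.115, 0.157, -0.981], [-0.993, -0.002, 0.116]]
ring pred [0.5273 0.0218 0.153 ]
```

arm_command(delta_pos=[[0.05, 0, -0.006], [0.02, 0, -0.002], [0, 0, 0]], rotation=[[0, 0, 0], [0, 0, 0], [0, 0, 0]])

```text
clock: 19.6
position: [0.547, -0.115, 0.1706]
tool_rot: [-0.017, 1.454, -1.431]
force: [0.4, -0.0, -1.7]
grip_width: 0.0218
```

arm_command(delta_pos=[[0.03, 0, -0.004], [0, 0, 0]], rotation=[[0, 0, 0], [0, 0, 0]])

```text
clock: 19.8
position: [0.547, -0.1149, 0.1695]
tool_rot: [-0.018, 1.454, -1.431]
force: [0.3, 0.4, -1.2]
grip_width: 0.0216
```

```bash
python3 st.py
```

```text
19.8 [ 0.547  -0.1149  0.1695] [ 0.34  0.45 -1.17] [ 0.036  0.043 -0.031] 0.021607453269303984 [[0.016, 0.988, 0.156], [-0.115, 0.157, -0.981], [-0.993, -0.002, 0.116]]
ring pred [0.5273 0.0218 0.1496]
```

Nominal groove height. I'll feel for the washer in sub-millimetre steps to fix the height.

arm_command(delta_pos=[[0.03, 0, -0.003], [0, 0, 0]], rotation=[[0, 0, 0], [0, 0, 0]])

```text
clock: 20.0
position: [0.547, -0.115, 0.1686]
tool_rot: [-0.017, 1.454, -1.43]
force: [-0.4, 0.1, -0.8]
grip_width: 0.0215
```

arm_command(delta_pos=[[0.02, 0, -0.002], [0, 0, 0]], rotation=[[0, 0, 0], [0, 0, 0]])

```text
clock: 20.2
position: [0.5471, -0.1151, 0.1681]
tool_rot: [-0.014, 1.454, -1.427]
force: [-0.1, 0.5, 0.0]
grip_width: 0.0216
```

```bash
python3 st.py; sleep 0; python3 st.py|head -1
```

```text
20.2 [ 0.5471 -0.1151  0.1681] [-0.1   0.51  0.03] [ 0.147  0.045 -0.035] 0.02161231386388743 [[0.017, 0.988, 0.156], [-0.115, 0.156, -0.981], [-0.993, -0.002, 0.116]]
ring pred [0.5275 0.0217 0.1482]
20.2 [ 0.5471 -0.1151  0.1681] [-0.1   0.51  0.03] [ 0.147  0.045 -0.035] 0.02161231386388743 [[0.017, 0.988, 0.156], [-0.115, 0.156, -0.981], [-0.993, -0.002, 0.116]]
```

arm_command(delta_pos=[[0.02, 0, -0.002], [0, 0, 0]], rotation=[[0, 0, 0], [0, 0, 0]])

```text
clock: 20.4
position: [0.5473, -0.1151, 0.1676]
tool_rot: [-0.011, 1.454, -1.425]
force: [-0.3, -0.5, 0.9]
grip_width: 0.022
```

```bash
python3 st.py
```

```text
20.4 [ 0.5473 -0.1151  0.1676] [-0.35 -0.47  0.87] [0.18  0.053 0.03 ] 0.022043834078392645 [[0.017, 0.988, 0.155], [-0.115, 0.156, -0.981], [-0.993, -0.001, 0.117]]
ring pred [0.5276 0.0216 0.1477]
```

Contact starts at TCP z ≈ 0.1685 (ring 0.1485, as geometry predicts for the ring resting on the washer). Backing up about 1.6 mm to the groove's middle.

arm_command(delta_pos=[[-0.05, 0, 0.006], [0, 0, 0], [0, 0, 0], [0, 0, 0]], rotation=[[0, 0, 0], [0, 0, 0], [0, 0, 0], [0, 0, 0]])

```text
clock: 20.8
position: [0.5472, -0.115, 0.1691]
tool_rot: [-0.013, 1.454, -1.427]
force: [0.0, 0.7, -1.1]
grip_width: 0.0218
```

```bash
python3 st.py
python3 - <<'E'
from h import *
s=monitor.observe();M=toolR(s).as_matrix()
rc=s['position']+M@[.0037,.002,-.1395]
for n in('scene','side'):
    p=optics.camera_params(n);f=optics.grab_frame(n)[:,:,::-1];cv2.imwrite(f'pics/{n}11.png',f)
    c=proj(p,rc).astype(int)-[18,12];print(n,c)
    g=f[c[1]:c[1]+26,c[0]:c[0]+36].astype(int).max(2)
    for r in range(4,24):print('%2d '%r+' '.join('%2d'%(v//10) for v in g[r]))
E
```

```text
20.8 [ 0.5472 -0.115   0.1691] [ 0.04  0.65 -1.09] [ 0.055  0.041 -0.017] 0.02178100758151302 [[0.017, 0.988, 0.156], [-0.115, 0.156, -0.981], [-0.993, -0.002, 0.116]]
ring pred [0.5275 0.0217 0.1492]
scene [316 160]
 4 19 17 14 11 10  9  9 11 15 19 20 20 20 20 18 18 19 21 21 21 20 20 20 20 19 17 14 12  9  7  7  7 10 13 17 21
 5 18 15 11  9  9 10 12 17 20 21 20 19 19 16 15 18 20 21 22 21 21 21 20 18 16 17 19 19 16 13 11 12 17 20 21 21
 6 17 14 10  9 10 14 18 21 21 18 14 13 13 12 16 20 21 21 21 20 21 21 21 19 16 13 16 18 18 17 16 17 20 21 21 21
 7 17 13 10 11 15 18 21 20 16 14 11 11 10 12 18 21 22 21 18 16 19 21 22 21 19 14 11 13 16 19 20 20 21 21 21 21
 8 19 17 15 17 20 21 19 16 13 12 11 10 10 11 17 21 22 21 19 17 19 21 22 21 20 16 11 10 12 16 19 21 22 21 21 21
 9 20 21 21 22 21 19 16 15 14 12 10 10 10 11 15 19 21 22 21 21 21 22 22 21 20 15 10  9 10 12 16 20 22 21 21 21
10 21 22 22 21 19 16 17 19 19 15 10 10 12 12 12 15 18 20 21 21 21 21 20 19 17 14 10  9 10 11 13 16 20 22 21 21
11 22 22 20 18 16 18 21 23 23 19 13 11 11 11 10 12 14 15 17 18 18 18 17 16 15 14 12  9 10 11 12 14 18 22 2
[... 2871 characters left out ...]
7  7  8  8  6  3  2  2  2  2  2  2
18 12 13 12 13 14 12 12 14 15 13 10  6  5  6  5  5  5  6  8  8  8  7  7  6  6  7  7  8  7  5  2  1  2  1  2  2
19 10 11 11 11 13 13 14 15 15 14 11  9  7  6  5  5  5  6  6  7  6  6  6  6  6  7  8  8  8  7  5  3  1  1  2  2
20  9 11 11 11 11 13 14 15 15 14 12 10  9  7  7  6  6  6  6  6  6  7  7  7  8  8  8  9 10 10  8  4  3  2  2  2
21 10 11 11 11 10 11 12 13 14 15 14 13 11  9  9  8  8  9  8  9  8  8  8  9  9 10 11 11 12 12  9  7  5  4  3  2
22 10 10 12 11 10  9 10 11 12 13 14 14 13 12 11 11 10 10 10 10  9  8  8  9 11 12 12 12 11 10  9  8  8  7  6  5
23 10 10 12 11 10  9  8  9  9 10 11 12 13 13 13 12 11 11 11 11  9  8  8  9 11 11 10 10  9  8  8  8  8  8  8  7
```

Run:
```python
from workcell import bot,monitor
print(bot.job_done());s=monitor.observe();print(s['clock'],s['position'],s['force'],s['grip_width'])
```

```text
the job is handed in; nothing more can be done
None
the job is handed in; nothing more can be done
```

I cranked the vise to about 3.8 rad and handed the job in at about 21 s with the ring held spread over the shaft at the groove. The hand-in reported no verdict.

**How it went:**
- **Vise:** I could not read the clamping force. That the jaw grips firmly rests on the crank angle alone.
- **Pliers:** The tip pictures showed the ring spread. Closing the fingers pitched the pliers about 0.11 rad nose-up, so I tilted the tool by 0.115 rad to level them.
- **Lowering:** I felt the ring touch the washer at a push of about 2 N, then backed up about 1.5 mm towards the middle of the groove.

**Last checks:**
- **Position:** I estimate the ring centre at (0.5275, 0.0217, 0.149). The shaft axis came out at (0.5275, 0.022), and the groove middle is nominally 0.1495. These figures are from camera and arm readings, good to about 1–2 mm.
- **Contact:** Force on the tool was down to about the pliers' own weight, so the ring was not pressing on the axle.
- **Level:** The last pitch fit left 0.04 ± 0.03 rad, inside the 0.1 limit but not measured again after lowering.

**Disagreements:**
- The reported finger opening of 21.7 mm is less than the stated 28 mm squeezed width. It also read 18 mm on the 20 mm knob, so I took it as a reading offset.
- Early readings of the shaft position differed by up to 3 mm, until the hole in the shaft end settled it.

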